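# Change the jars in the clip-in spice rack

### The arm

A 6-joint arm with a two-finger parallel gripper is mounted at the origin on the work surface. World frame = base frame: x ahead of the robot, y to its left, z up, the work surface at z = 0. Lengths are in m, angles in rad, forces in N, time in s.
With the tool pointing down it reaches from about 0.425 to 0.925 m from the base axis. Payload 12.5 kg.
Tool frame: the origin (TCP) lies midway between the tips of the shut fingers; the grasp point (between the pads) lies 19 mm behind it (robot.grip_point_offset is the distance from the TCP to the grasp point, in m); z points along the fingers, x is the direction in which the jaws open and shut, and the axes are right-handed (so a half turn about z gives the same grasp; the last joint's range is limited). The gripper opens to 85 mm and grips with 20 to 120 N. Pads are 22 mm wide; open, the fingers measure 114 mm over their backs; the gripper's body (76 mm by 85 mm) begins 54 mm behind the grasp point. The pads swing forward as they close: fully open they stand 13 mm farther back than shut.
Start: joints at [-1.367, 0.491, 1.559, -0, 1.092, -0.106], TCP at [0.191, -0.595, 0.231] pointing down, gripper open.
Joint ranges: [-3.1, 3.1], [-0.84, 2.19], [0.05, 2.79], [-1.13, 4.28], [0.06, 2.93], [-2.69, 2.69]. Speed limits (rad/s): [2.22, 2.22, 2.79, 3.14, 3.14, 3.14].

### API

Orientations are given as a 3x3 rotation matrix whose columns are the frame's x, y, z axes.
In Python, from bench import robot, grab_frame gives the robot as it stands.
- The arm moves only by the shell command python3 -m jog 'ROWS' [OPENING] [FORCE]. ROWS is JSON, a list of rows, each a list of 2 entries, a list of its own where there are three numbers: the shift along the tool's x, y, z as a fraction of full scale, then the turn about the tool's z as a fraction of full scale. A call has exactly 8 rows; each row is the pose to reach, as a shift and turn from the pose commanded when the call began, along the tool's axes at that moment; what a row does not reach only later rows make up. Full scale, the value 1, is 0.3 m for a shift and 30 degrees for a turn. A row lasts 1/10 s, in which the tool goes at most 50 mm and 8.59 degrees, less where a joint would pass 70% of its speed; a pose out of reach is approached as far as the arm can. A call with a number of a shift or a turn outside -1 to 1 is refused whole. A call with a gripper value outside its range is refused whole. OPENING is the opening in per cent of the stroke, from 0 (shut) to 100 (fully open), set as the call begins (- or left out, the last holds). The fingers move at their own pace and stop on an object; FORCE is the grip in N (left out, the last holds). Time passes only in rows, so rows that repeat a pose let the fingers close, or fill a call up. It gives the time, the measured TCP pose, the force and the opening at its end, in the units of the state.
- robot.get_state(): the state, without advancing time (a new reading comes with each control period).
- grab_frame(name): name is "scene" or "side" or "wrist"; returns a dict with "img" (384x512x3 uint8, blue, green, red), "depth" (384x512 float32, m along the optical axis (not along the pixel's ray), 0 where there is no reading), "K" (3x3 intrinsics, pixels), "position" and "attitude" of the camera in the world. Camera axes: x right, y up, looking along -z (the intrinsics and any distortion apply to the point x, -y, -z); pixel columns grow to the right and rows downward; lengths in m; the calibration is good to about 2 mm. A picture is of the moment at which its call begins.
- robot.close_job(): hands the job in, once; it reports no verdict.
The state is a dict: "clock": time; "joints": joint angles; "qvel": joint speeds; "effort": joint torques, N m; "tool_pos": TCP position; "ee_rot": TCP orientation; "ft_force": force on the tool from outside, world axes, zero at the start; "moment": the same for the moment, N m; "opening": finger opening in m.
Only numpy, scipy, OpenCV 4.12 (cv2) and the standard library are available. Lean on these libraries where they do the work, as an engineer would, in place of code of your own. Each camera call takes 0.05 s, during which the arm holds its last target. There are 200 camera calls.

### The job

Lift the mint cover off the spice rack's pins and lay it flat on the cork mat; pull the empty white-capped jars out of the rack into the blue tray, and press every full black-capped jar from the worktop down into a clip bay of its own until it snaps fully home on the base, lying squarely across the rack and centred in the bay. Then seat the cover back over both pins so that it sits flush on the rack, and leave the other things where they are.

Things in the scene. Friction and masses are not known exactly. Their poses are not given: they have to be found in the camera images.
- rack: white spice rack, fixed. Base plate 112 mm (x) by 338 mm (y), 8 mm thick, four clip bays in a row along y, 70 mm apart. At each end a cheek 16 mm thick and 62 mm high with an upright tapered steel pin on top (8 mm thick, 14 mm tall, at x = 0, y = +161 and -161 mm). Origin: centre of the underside. A jar that is not clicked home keeps the cover from seating.
- cover: loose mint-green cover plate of the rack, 112 mm (x) by 360 mm (y), 6 mm thick, 0.35 kg; a 13 mm square hole at y = +161 mm and -161 mm drops over each rack pin. Origin: centre of its underside. Handle: a black upright rib in its middle, 12 mm thick (x), 90 mm long (y), standing 38 mm above the plate. Starts seated, underside 62 mm above the worktop; fits either way round.
- hole_l (a point): centre of the cover's +y hole, at its underside
- hole_r (a point): centre of the cover's -y hole, at its underside
- mat: cork mat lying on the worktop between robot and rack, fixed, 140 mm (x) by 380 mm (y), 4 mm thick: the place to lay the cover meanwhile. Origin: centre of its underside.
- bay0 (a point): Bay at the rack's -y end: centre of a jar when clicked home, 28 mm above the worktop; axes as the rack's. The jar lies along x on the base plate between two sprung jaws. Their four orange rollers (8 mm thick, axis 41.5 mm above the worktop, at x = -43 to -25 and 25 to 43 mm) stand 30 mm apart and yield sideways; the middle 50 mm is free for fingers.
- bay1 (a point): Next bay, like bay0. A jar laid in a bay's mouth rests on the rollers, its centre about 56 mm above the worktop. Pressed straight down with up to some 15 to 20 N it spreads the rollers; after about 10 mm the force drops, it slides some 17 mm further with a few N, and the rollers snap in over it as it meets the base plate.
- bay2 (a point): Next bay, like bay0. A jar clicked home has its centre 28 mm and its top 48 mm above the worktop.
- bay3 (a point): Bay at the rack's +y end, like bay0.
- jar_red: octagonal spice jar lying on its side, 40 mm across flats, 96 mm long, about 0.12 kg, brick-red contents and a black cap at its +x end. Origin at its centre (20 mm above the worktop when lying on a flat); its own x axis runs along its length. Rests on any of its 8 flats; goes in either way round. May be absent (None).
- jar_yellow: octagonal spice jar lying on its side, 40 mm across flats, 96 mm long, about 0.12 kg, yellow contents and a black cap at its +x end. Origin at its centre (20 mm above the worktop when lying on a flat); its own x axis runs along its length. Rests on any of its 8 flats; goes in either way round. May be absent (None).
- jar_green: octagonal spice jar lying on its side, 40 mm across flats, 96 mm long, about 0.12 kg, green contents and a black cap at its +x end. Origin at its centre (20 mm above the worktop when lying on a flat); its own x axis runs along its length. Rests on any of its 8 flats; goes in either way round. May be absent (None).
- jar_brown: octagonal spice jar lying on its side, 40 mm across flats, 96 mm long, about 0.12 kg, dark brown contents and a black cap at its +x end. Origin at its centre (20 mm above the worktop when lying on a flat); its own x axis runs along its length. Rests on any of its 8 flats; goes in either way round. May be absent (None).
- empty_a: empty jar, same shape and size as the spice jars but pale grey with a white cap, about 0.08 kg. Starts clicked home in bay0; pulled straight up with up to some 15 to 20 N it pops out. Origin at its centre, its x axis along its length. May be absent (None).
- empty_b: empty jar, same shape and size as the spice jars but pale grey with a white cap, about 0.08 kg. Starts clicked home in bay1; pulled straight up with up to some 15 to 20 N it pops out. Origin at its centre, its x axis along its length. May be absent (None).
- empty_c: empty jar, same shape and size as the spice jars but pale grey with a white cap, about 0.08 kg. Starts clicked home in bay3; pulled straight up with up to some 15 to 20 N it pops out. Origin at its centre, its x axis along its length. May be absent (None).
- tray: blue open washing-up tray, fixed, 160 mm (x) by 190 mm (y), 40 mm high, walls and floor 4 mm: where the empty jars go. Origin: centre of its underside.
- scale: flat black kitchen scale, fixed, 160 by 190 mm, 26 mm high. Not part of the job.
- lid_a: steel tin lid, 72 mm across, 5 mm thick, lying flat. Origin: centre of its underside. Not part of the job; leave it alone.
- lid_b: steel tin lid like lid_a. Origin: centre of its underside. Not part of the job; leave it alone.
- can_open: tomato tin with a red and white label, opened, 75 mm across, 108 mm tall, upright. Origin: centre of its underside. Not part of the job; leave it alone.
- opener: mint-white hand can opener lying flat, about 190 x 60 x 26 mm. Origin: centre of its underside. Not part of the job; leave it alone.
- mill: dark wooden pepper mill, 56 mm across, 150 mm tall, upright. Origin: centre of its underside. Not part of the job; leave it alone.
Things that resemble listed ones, but are neither listed nor needed, are in the scene too. What is meant by the jar_yellow is not pink or purple, and is the larger of those in its own colour.

How it is judged:
By the outcome, as a careful person would: the job done as asked, in the order asked, and still so for the second after the job is handed in, with the robot touching nothing.
Of empty_a, empty_b, empty_c only 1 to 2 are there at a start; the rules pass over those that are not, and their reading is None.
Of jar_red, jar_yellow, jar_green, jar_brown only 2 to 4 are there at a start; the rules pass over those that are not, and their reading is None.
At some moment in a run one of jar_red, jar_yellow, jar_green, jar_brown may be knocked a few centimetres aside while the robot is not near it.
Once in a run the grip may slacken for a moment while it holds something.
It also fails if it takes over 210 s, if anything falls off the work surface, if the arm or the gripper's body presses on something with over 40 N, if the wrist force passes 120 N, or if a joint passes its speed limit or range.

## Working session

There is one attempt and no reset: what is moved stays moved. The work goes in short steps, Python scripts to look and compute and a shell command to move; the robot and the scene stay as the last step left them, time stands still between calls to the robot, and variables do not carry over. Pictures are saved under pics/ and viewed, about 12 in all and at most 16, crops included, and the job is handed in when it is done.

```bash
ls; mkdir -p pics; cat > h.py <<'E'
import numpy as np, cv2, json
from bench import robot, grab_frame
np.set_printoptions(precision=4,suppress=True)
def snap(name,save=None,crop=None,scale=1):
    f=grab_frame(name); im=f["img"]
    if save:
        if crop: x0,y0,x1,y1=crop; im=im[y0:y1,x0:x1]
        cv2.imwrite("pics/"+save,cv2.resize(im,None,fx=scale,fy=scale,interpolation=cv2.INTER_CUBIC))
        np.savez("pics/"+save+".npz",**{k:np.array(v) for k,v in f.items()})
    return f
def R(f):
    A=np.array(f["attitude"]); return A
def w(f,u,v,z=None):
    """pixel->world; by depth, or on plane z"""
    K=np.array(f["K"]); d=np.array([(u-K[0,2])/K[0,0],-(v-K[1,2])/K[1,1],-1.0])
    r=R(f)@d; p=np.array(f["position"])
    t=float(f["depth"][int(round(v)),int(round(u))]) if z is None else (z-p[2])/r[2]
    return p+t*r
def cloud(f):
    K=np.array(f["K"]); h,wd=f["depth"].shape
    u,v=np.meshgrid(np.arange(wd),np.arange(h))
    d=np.stack([(u-K[0,2])/K[0,0],-(v-K[1,2])/K[1,1],-np.ones_like(u,float)],-1)*f["depth"][...,None]
    return d@R(f).T+np.array(f["position"])
def load(s): return dict(np.load("pics/"+s+".npz"))
E
python3 - <<'E'
from h import *
a=snap("scene","s1.png",scale=1.5);b=snap("side","d1.png",scale=1.5);c=snap("wrist")
for f in(a,b,c): print({k:np.array(v) for k,v in f.items() if k not in("img","depth")}); 
print(robot.get_state()["ee_rot"])
E
```

```text
pics
{'K': array([[409.618 ,   0.    , 257.1922],
       [  0.    , 409.618 , 194.3138],
       [  0.    ,   0.    ,   1.    ]]), 'position': array([ 1.3108, -0.6158,  0.8248]), 'attitude': array([[ 0.5998, -0.4796,  0.6405],
       [ 0.8   ,  0.3465, -0.4898],
       [ 0.013 ,  0.8062,  0.5916]])}
{'K': array([[380.2581,   0.    , 251.8653],
       [  0.    , 380.2581, 195.8384],
       [  0.    ,   0.    ,   1.    ]]), 'position': array([-0.0828,  0.9351,  0.9494]), 'attitude': array([[-0.8272,  0.3626, -0.4292],
       [-0.5616, -0.5103,  0.6513],
       [ 0.0171,  0.7798,  0.6258]])}
{'K': array([[276.4911,   0.    , 257.7022],
       [  0.    , 276.4911, 193.9984],
       [  0.    ,   0.    ,   1.    ]]), 'position': array([ 0.272 , -0.5703,  0.3748]), 'attitude': array([[ 0.3048,  0.9002,  0.3109],
       [-0.9524,  0.2886,  0.0982],
       [-0.0013, -0.3261,  0.9453]])}
[[ 0.3048 -0.9524 -0.0002]
 [-0.9524 -0.3048  0.0008]
 [-0.0009 -0.0001 -1.    ]]
```

View pics/s1.png

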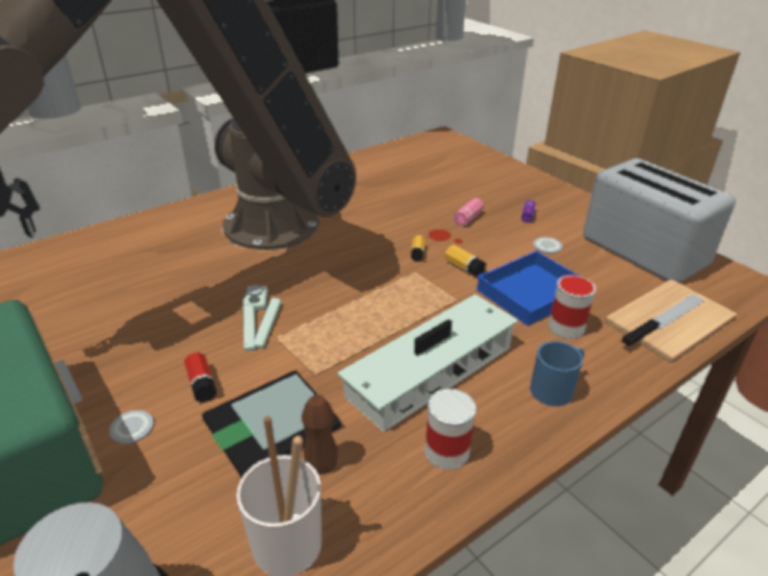

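View pics/d1.png

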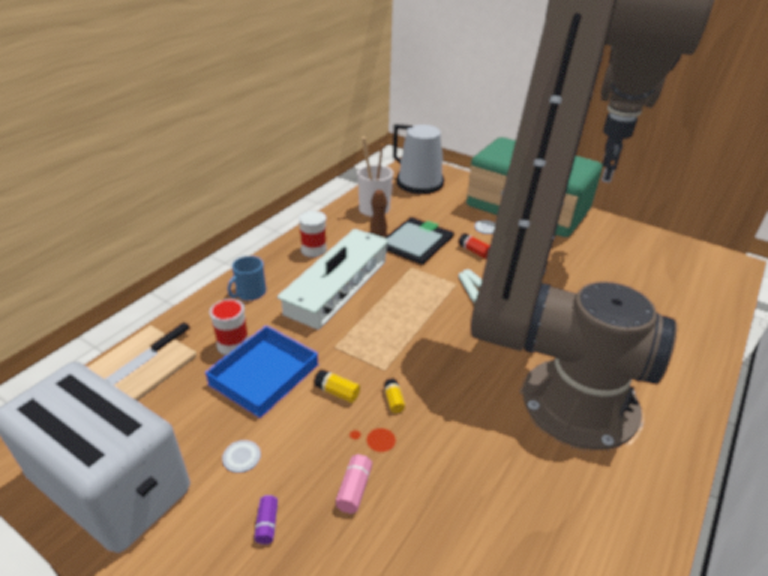

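The scene view (1.5x pixels) shows:
- The cover on the rack, about (430,350), with its handle at (433,338).
- The mat at (365,320) and the tray at (530,285).
- The red jar with a black cap at (200,377).
- The large yellow jar with a black cap at (465,260). A smaller yellow one is at (418,247).
- Pink and purple decoys at (470,211) and (528,211).

I see no green or brown jar. Next I'll measure these from both views.

```bash
python3 - <<'E'
from h import *
for n in("s1.png","d1.png"):
    f=load(n); P=cloud(f); hsv=cv2.cvtColor(f["img"],cv2.COLOR_BGR2HSV); H,S,V=[hsv[...,i].astype(int) for i in range(3)]
    X,Y,Z=P[...,0],P[...,1],P[...,2]; ok=(f["depth"]>0)
    def rep(nm,m):
        m=(m&ok).astype(np.uint8); k,l,st,c=cv2.connectedComponentsWithStats(m)
        for i in np.argsort(-st[1:,4])[:3]+1:
            if st[i,4]<25: continue
            p=P[l==i]; r=cv2.minAreaRect((p[:,:2]*1000).astype(np.float32))
            print(n,nm,"n",len(p),"px",c[i].round(),"mean",p.mean(0),"zpct",np.percentile(p[:,2],[5,50,95]),"rect",np.round(r[0],1),np.round(r[1],1),round(r[2],1))
    rng=(X>0.2)&(X<1.1)&(abs(Y)<0.75)
    rep("cover",rng&(Z>.062)&(Z<.075)&(H>50)&(H<100)&(V>110))
    rep("handle",rng&(Z>.078)&(Z<.12)&(V<60))
    rep("yellow",rng&(H>18)&(H<32)&(S>190)&(Z>.003)&(Z<.06))
    rep("red",rng&((H<6)|(H>174))&(S>170)&(Z>.004)&(Z<.06))
    rep("blue",rng&(H>105)&(H<125)&(S>150)&(Z>.03)&(Z<.06))
    rep("mat",rng&(Z>.0)&(Z<.008)&(H>8)&(H<22)&(V>165)&(S<140))
    rep("blackcaps",rng&(Z>.012)&(Z<.05)&(V<50))
    rep("mill",rng&(Z>.05)&(Z<.16)&(S>90)&(V<110)&(H<15))
E
```

```text
s1.png cover n 3183 px [283. 235.] mean [ 0.6845 -0.0418  0.0684] zpct [0.0658 0.0684 0.0708] rect [677.4 -20.5] [114.5 362. ] 4.5
s1.png cover n 197 px [422. 159.] mean [0.6656 0.6145 0.0686] zpct [0.0624 0.0689 0.0742] rect [658.5 614.1] [ 13.6 251.9] 89.8
s1.png handle n 222 px [288. 224.] mean [ 0.6822 -0.0269  0.0955] zpct [0.0804 0.0962 0.1073] rect [680.7 -24.4] [10. 82.] 4.6
s1.png red n 196 px [131. 243.] mean [ 0.4357 -0.3868  0.0382] zpct [0.0311 0.0389 0.0433] rect [ 434.2 -385.4] [38.4 62.1] 78.1
s1.png red n 169 px [298. 297.] mean [ 0.8605 -0.1442  0.0492] zpct [0.039  0.0497 0.059 ] rect [ 857.6 -140.8] [68.2 24.5] 40.1
s1.png red n 139 px [379. 212.] mean [0.7587 0.2744 0.0487] zpct [0.0383 0.0492 0.0582] rect [757.9 276.5] [67.5 27.4] 32.8
s1.png blue n 248 px [344. 192.] mean [0.6094 0.2808 0.0359] zpct [0.0305 0.0356 0.0419] rect [616.5 329.6] [193.  162.1] 88.4
s1.png mat n 4709 px [230. 218.] mean [ 0.4716 -0.0697  0.0035] zpct [0.0004 0.0036 0.0067] rect [460.9 -43.7] [220.6 713.4] 3.8
s1.png mat n 2976 px [127. 347.] mean [ 0.7086 -0.5175  0.0017] zpct [0.0002
[... 2330 characters left out ...]
.0049] rect [834.7  19.8] [193.5 497.1] 40.4
d1.png mat n 846 px [129. 208.] mean [0.9053 0.2795 0.0021] zpct [0.0002 0.0018 0.0049] rect [886.3 239.9] [193.4 298.7] 4.0
d1.png blackcaps n 93 px [283. 167.] mean [ 0.5599 -0.2811  0.0177] zpct [0.013  0.0182 0.0222] rect [ 557.  -288.2] [198.8  99.3] 54.4
d1.png blackcaps n 80 px [114. 224.] mean [0.8531 0.3904 0.0299] zpct [0.0227 0.0312 0.0344] rect [854.9 391.4] [92.5 12.9] 89.6
d1.png blackcaps n 40 px [278. 125.] mean [ 0.7698 -0.5902  0.0167] zpct [0.0127 0.0167 0.0208] rect [ 779.1 -591.2] [140.2  41.8] 15.5
d1.png mill n 154 px [252. 138.] mean [ 0.7269 -0.2859  0.0984] zpct [0.0546 0.1035 0.1401] rect [ 728.1 -286.8] [43.4 28.6] 36.0
```

```bash
cat >> h.py <<'E'
def Rz(a): return np.array([[np.cos(a),-np.sin(a),0],[np.sin(a),np.cos(a),0],[0,0,1.]])
def plan(*wps, start=None):
    """wps: (x,y,z,yaw_deg of tool x). prints shift (fraction of .3 m) and turn (fraction of 30 deg) per leg."""
    s=robot.get_state(); p=np.array(s["tool_pos"]); A=np.array(s["ee_rot"]); y=np.degrees(np.arctan2(A[1,0],A[0,0]))
    if start: p=np.array(start[:3]); y=start[3]
    for q in wps:
        t=np.array(q[:3]); ty=q[3] if len(q)>3 else y
        c,sn=np.cos(np.radians(y)),np.sin(np.radians(y))
        B=np.array([[c,sn,0],[sn,-c,0],[0,0,-1.]])
        dy=(ty-y+180)%360-180
        d=B.T@(t-p); print("->",np.round(t,4),round(ty,1),": shift",np.round(d/.3,4).tolist(),"turn",round(-dy/30,4)," (%.0f mm)"%(1e3*np.linalg.norm(d)))
        p,y=t,ty
def st():
    s=robot.get_state(); A=np.array(s["ee_rot"]); print("t %.2f"%s["clock"],np.array(s["tool_pos"]),"yaw %.2f"%np.degrees(np.arctan2(A[1,0],A[0,0])),"F",np.round(s["ft_force"],1),"op %.4f"%s["opening"])
E
python3 - <<'E'
from h import *
f=load("s1.png")
c=np.array([w(f,u/1.5,v/1.5,.004)[:2] for u,v in((278,333),(415,275),(457,302),(322,372))])
print(c,c.mean(0)); g=load("d1.png")
c=np.array([w(g,u/1.5,v/1.5,.004)[:2] for u,v in((336,345),(383,367),(454,288),(405,269))])
print(c,c.mean(0))
for u,v in((366,385),(490,311)): print("hole",w(f,u/1.5,v/1.5,.068))
for u,v in((301,299),(368,238)): print("hole side",w(g,u/1.5,v/1.5,.068))
plan((.34,-.38,.24,-42.3),(.52,-.19,.23,-12.5),(.677,-.0195,.20,4.5),(.677,-.0195,.10,4.5))
E
```

```text
[[ 0.4078 -0.2031]
 [ 0.4101  0.1585]
 [ 0.546   0.1679]
 [ 0.559  -0.1913]] [ 0.4807 -0.017 ]
[[ 0.5373  0.1697]
 [ 0.4058  0.1653]
 [ 0.4122 -0.1883]
 [ 0.5657 -0.1849]] [ 0.4803 -0.0096]
hole [ 0.6895 -0.1803  0.068 ]
hole [0.6666 0.1404 0.068 ]
hole side [0.6626 0.1428 0.068 ]
hole side [ 0.6848 -0.1736  0.068 ]
-> [ 0.34 -0.38  0.24] -42.3 : shift [-0.5309, -0.6931, -0.0305] turn -0.9984  (262 mm)
-> [ 0.52 -0.19  0.23] -12.5 : shift [0.0175, -0.8722, 0.0333] turn -0.9933  (262 mm)
-> [ 0.677  -0.0195  0.2   ] 4.5 : shift [0.3879, -0.6681, 0.1] turn -0.5667  (234 mm)
-> [ 0.677  -0.0195  0.1   ] 4.5 : shift [0.0, 0.0, 0.3333] turn -0.0  (100 mm)
```

```bash
python3 -m jog '[[[-0.066,-0.087,-0.004],-0.125],[[-0.133,-0.173,-0.008],-0.25],[[-0.199,-0.26,-0.011],-0.375],[[-0.265,-0.347,-0.015],-0.5],[[-0.332,-0.433,-0.019],-0.625],[[-0.398,-0.52,-0.023],-0.75],[[-0.465,-0.606,-0.027],-0.875],[[-0.531,-0.693,-0.031],-0.998]]' 100
python3 -m jog '[[[0.002,-0.109,0.004],-0.124],[[0.004,-0.218,0.008],-0.248],[[0.007,-0.327,0.012],-0.372],[[0.009,-0.436,0.017],-0.497],[[0.011,-0.545,0.021],-0.621],[[0.013,-0.654,0.025],-0.745],[[0.015,-0.763,0.029],-0.869],[[0.0175,-0.872,0.033],-0.993]]'
python3 -m jog '[[[0.048,-0.084,0.012],-0.071],[[0.097,-0.167,0.025],-0.142],[[0.145,-0.251,0.037],-0.213],[[0.194,-0.334,0.05],-0.284],[[0.29,-0.5,0.075],-0.425],[[0.388,-0.668,0.1],-0.567],[[0.388,-0.668,0.1],-0.567],[[0.388,-0.668,0.1],-0.567]]'
python3 - <<'E'
from h import *
st(); f=snap("wrist","w1.png",scale=1.5)
E
```

```text
clock: 0.95
tool_pos: [0.3405, -0.3789, 0.2406]
ee_rot: [[0.741, -0.671, -0.0], [-0.671, -0.741, 0.0], [-0.0, -0.0, -1.0]]
ft_force: [0.9, 0.1, 0.2]
opening: 0.0852
clock: 1.75
tool_pos: [0.5207, -0.1891, 0.2305]
ee_rot: [[0.977, -0.214, -0.0], [-0.214, -0.977, 0.0], [-0.0, 0.0, -1.0]]
ft_force: [-0.0, -0.2, 0.9]
opening: 0.0852
clock: 2.55
tool_pos: [0.6777, -0.0179, 0.1994]
ee_rot: [[0.997, 0.08, -0.001], [0.08, -0.997, 0.0], [-0.001, -0.0, -1.0]]
ft_force: [-0.9, -0.5, 0.1]
opening: 0.0857
t 2.55 [ 0.6777 -0.0179  0.1994] yaw 4.61 F [-0.9 -0.5  0.1] op 0.0857
```

View pics/w1.png

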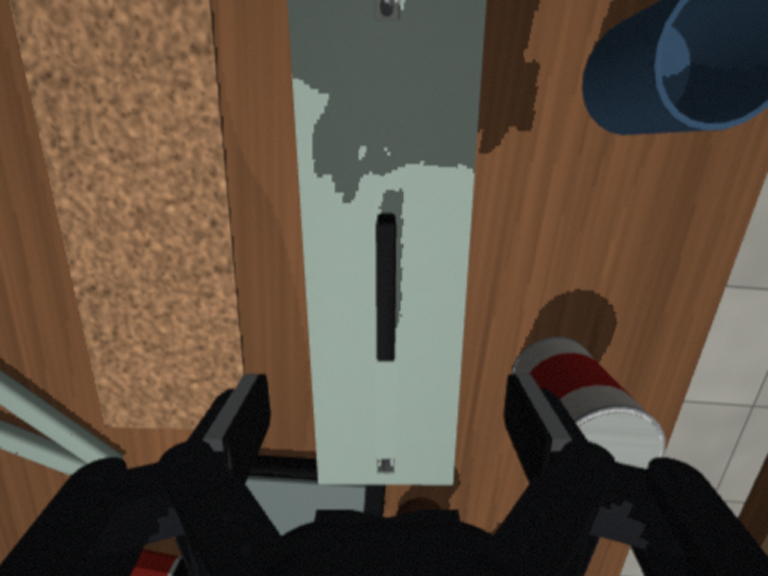

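The wrist view shows the cover square to the tool. Its holes are at (387,8) and (386,466), the handle runs (386,213)–(386,360), and the near mat corners are at (105,430) and (243,428).

```bash
python3 - <<'E'
from h import *
f=load("w1.png")
a=w(f,387/1.5,8/1.5,.068);b=w(f,386/1.5,466/1.5,.068);print(a,b,(a+b)/2,np.degrees(np.arctan2(-(a-b)[0],(a-b)[1])),np.linalg.norm(a-b))
c=w(f,386/1.5,213/1.5,.106);d=w(f,386/1.5,360/1.5,.106);print("handle",c,d,(c+d)/2)
m=[w(f,u/1.5,v/1.5,.004) for u,v in((105,430),(243,428),(212,0),(15,0))];print("mat",np.array(m),np.degrees(np.arctan2(-(m[2]-m[1])[0],(m[2]-m[1])[1])))
plan((.677,-.019,.075,4.5))
E
```

```text
[0.6662 0.1402 0.068 ] [ 0.6914 -0.1814  0.068 ] [ 0.6788 -0.0206  0.068 ] 4.481498664401044 0.3226202978658058
handle [0.6745 0.0304 0.106 ] [ 0.682  -0.0632  0.106 ] [ 0.6782 -0.0164  0.106 ]
mat [[ 0.4181 -0.2173  0.004 ]
 [ 0.5529 -0.2041  0.004 ]
 [ 0.5429  0.1526  0.004 ]
 [ 0.406   0.1416  0.004 ]] 1.6064517341753637
-> [ 0.677 -0.019  0.075] 4.5 : shift [0.0005, -0.0009, 0.4162] turn 0.0013  (125 mm)
```

```bash
python3 -m jog '[[[0,0,0.08],0],[[0,0,0.16],0],[[0,0,0.24],0],[[0,0,0.31],0],[[0,0,0.37],0],[[0,0,0.4],0],[[0,0,0.415],0],[[0,0,0.415],0]]' 60
python3 -m jog '[[[0,0,0],0],[[0,0,0],0],[[0,0,0],0],[[0,0,0],0],[[0,0,0],0],[[0,0,0],0],[[0,0,0],0],[[0,0,0],0]]' 0 80
python3 -m jog '[[[0,0,-0.015],0],[[0,0,-0.03],0],[[0,0,-0.05],0],[[0,0,-0.08],0],[[0,0,-0.13],0],[[0,0,-0.18],0],[[0,0,-0.22],0],[[0,0,-0.22],0]]'
python3 - <<'E'
from h import *
st(); plan((.48,-.017,.130,2),(.48,-.017,.0195,2),start=(.677,-.019,.141,4.6))
E
```

```text
clock: 3.4
tool_pos: [0.6768, -0.0205, 0.0764]
ee_rot: [[0.997, 0.077, -0.0], [0.077, -0.997, -0.0], [-0.0, 0.0, -1.0]]
ft_force: [0.4, -0.2, -0.2]
opening: 0.0512
clock: 4.2
tool_pos: [0.6774, -0.0199, 0.0772]
ee_rot: [[0.997, 0.078, 0.001], [0.078, -0.997, -0.0], [0.001, 0.0, -1.0]]
ft_force: [-2.0, 0.1, 5.7]
opening: 0.0109
clock: 5.0
tool_pos: [0.6779, -0.0199, 0.1449]
ee_rot: [[0.997, 0.078, 0.004], [0.078, -0.997, -0.001], [0.004, 0.001, -1.0]]
ft_force: [0.2, -0.2, -3.2]
opening: 0.0105
t 5.00 [ 0.6779 -0.0199  0.1449] yaw 4.49 F [ 0.2 -0.2 -3.2] op 0.0105
-> [ 0.48  -0.017  0.13 ] 2 : shift [-0.654, -0.0593, 0.0367] turn 0.0867  (197 mm)
-> [ 0.48   -0.017   0.0195] 2 : shift [0.0, 0.0, 0.3683] turn 0.0  (110 mm)
```

```bash
python3 -m jog '[[[-0.06,-0.005,0],0.01],[[-0.15,-0.014,0],0.02],[[-0.26,-0.024,0.01],0.035],[[-0.37,-0.034,0.02],0.05],[[-0.48,-0.044,0.03],0.065],[[-0.58,-0.053,0.04],0.08],[[-0.64,-0.058,0.05],0.085],[[-0.657,-0.059,0.05],0.085]]'
python3 -m jog '[[[0,0,0],0],[[0,0,0.05],0],[[0,0,0.11],0],[[0,0,0.18],0],[[0,0,0.24],0],[[0,0,0.29],0],[[0,0,0.31],0],[[0,0,0.32],0]]'
python3 - <<'E'
from h import *
st(); f=snap("wrist","w2.png",scale=1.0)
P=cloud(f); 
E
```

```text
clock: 5.8
tool_pos: [0.4773, -0.0175, 0.127]
ee_rot: [[0.999, 0.034, -0.002], [0.034, -0.999, 0.0], [-0.002, -0.0, -1.0]]
ft_force: [-0.1, 0.6, -3.8]
opening: 0.0109
clock: 6.6
tool_pos: [0.4799, -0.0177, 0.0307]
ee_rot: [[0.999, 0.034, -0.0], [0.034, -0.999, -0.0], [-0.0, 0.0, -1.0]]
ft_force: [0.3, 0.8, -3.5]
opening: 0.0109
t 6.60 [ 0.4799 -0.0177  0.0307] yaw 1.94 F [ 0.3  0.8 -3.5] op 0.0109
```

View pics/w2.png

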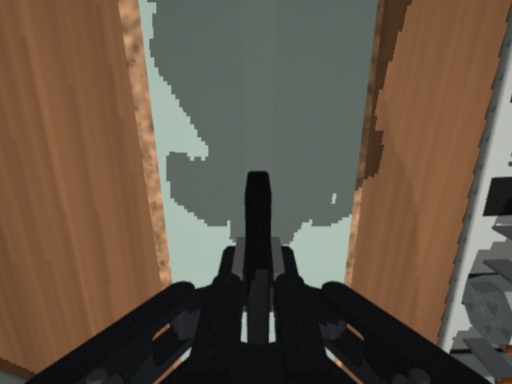

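The wrist view shows the cover over the mat, with cork visible on both sides: about 13 px at the left, about 5 px at the right. I'll shift it 2 mm left, lower and release, then rise to look into the rack.

```bash
python3 -m jog '[[[-0.003,0,0.01],0],[[-0.007,0,0.02],0],[[-0.007,0,0.028],0],[[-0.007,0,0.035],0],[[-0.007,0,0.038],0],[[-0.007,0,0.04],0],[[-0.007,0,0.04],0],[[-0.007,0,0.04],0]]'
python3 -m jog '[[[0,0,0],0],[[0,0,0],0],[[0,0,0],0],[[0,0,0],0],[[0,0,0],0],[[0,0,0],0],[[0,0,-0.01],0],[[0,0,-0.03],0]]' 50
python3 - <<'E'
from h import *
st(); plan((.5,-.019,.20,4.5),(.56,-.019,.3,4.5))
E
```

```text
clock: 7.45
tool_pos: [0.4771, -0.0177, 0.0192]
ee_rot: [[0.999, 0.034, 0.0], [0.034, -0.999, -0.0], [0.0, 0.0, -1.0]]
ft_force: [0.6, 0.1, -3.9]
opening: 0.0106
clock: 8.25
tool_pos: [0.4769, -0.0177, 0.0283]
ee_rot: [[0.999, 0.034, -0.001], [0.034, -0.999, 0.0], [-0.001, -0.0, -1.0]]
ft_force: [-0.4, -0.4, 0.7]
opening: 0.0426
t 8.25 [ 0.4769 -0.0177  0.0283] yaw 1.94 F [-0.4 -0.4  0.7] op 0.0426
-> [ 0.5   -0.019  0.2  ] 4.5 : shift [0.0768, 0.007, -0.5725] turn -0.0853  (173 mm)
-> [ 0.56  -0.019  0.3  ] 4.5 : shift [0.1994, 0.0157, -0.3333] turn -0.0  (117 mm)
```

```bash
python3 -m jog '[[[0,0,-0.1],0],[[0,0,-0.25],0],[[0,0,-0.4],0],[[0.1,0.007,-0.55],0],[[0.25,0.015,-0.7],0],[[0.4,0.02,-0.8],-0.05],[[0.5,0.02,-0.85],-0.085],[[0.5,0.02,-0.85],-0.085]]' 100
python3 - <<'E'
from h import *
st(); f=snap("wrist","w3.png",scale=1.5); g=snap("scene","s3.png",scale=1.5);snap("side","d3.png")
E
```

```text
clock: 9.05
tool_pos: [0.6311, -0.0187, 0.2867]
ee_rot: [[0.997, 0.079, 0.007], [0.079, -0.997, -0.001], [0.006, 0.001, -1.0]]
ft_force: [-1.5, 0.2, -1.3]
opening: 0.0853
t 9.05 [ 0.6311 -0.0187  0.2867] yaw 4.54 F [-1.5  0.2 -1.3] op 0.0853
```

View pics/w3.png

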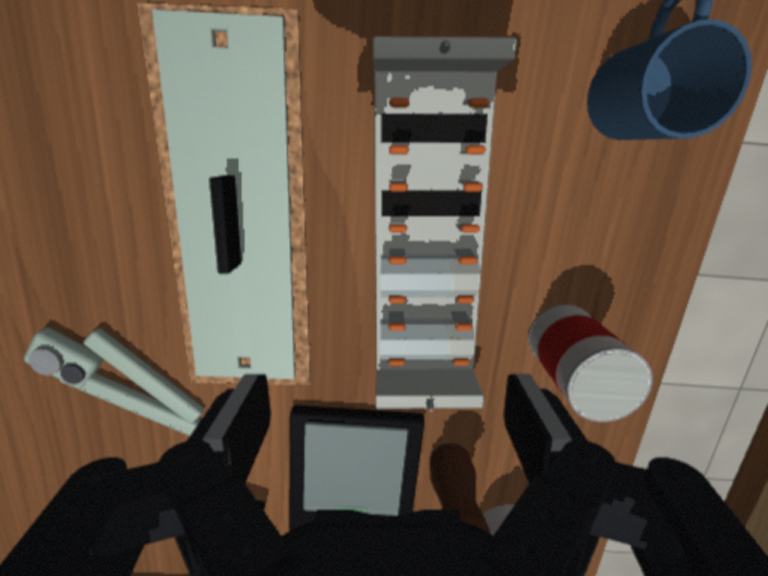

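View pics/s3.png

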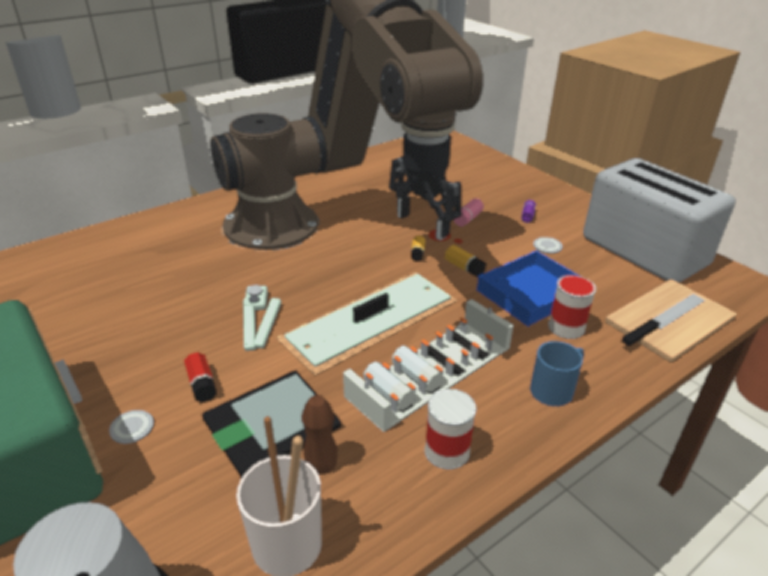

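The cover lies flat on the mat with cork visible all round. Bays 0 and 1 (near the bottom of the wrist view, at (430,345) and (430,275)) hold the empties, and bays 2 and 3 are free. The pins are at (445,46) and (430,403). Only the red and yellow full jars are visible.

Next I'll compute the rack frame.

```bash
python3 - <<'E'
from h import *
f=load("w3.png")
a=w(f,445/1.5,46/1.5,.076);b=w(f,430.5/1.5,403.5/1.5,.076);print("pins",a,b,(a+b)/2,np.degrees(np.arctan2(-(a-b)[0],(a-b)[1])),np.linalg.norm(a-b))
R4=[((399,102),(479,102),(399,150),(476,150)),((398,187),(473,187),(398,229),(470,229)),((397,260),(468,260),(397,299),(465,299)),((396,327),(463,327),(397,362),(461,362))]
for r in R4:
    q=np.array([w(f,u/1.5,v/1.5,.0445) for u,v in r]); print("bay",q.mean(0))
# yellow/red jar and tray clouds from s3,d3
for n in("s3.png","d3.png"):
    f=load(n); P=cloud(f); hsv=cv2.cvtColor(f["img"],cv2.COLOR_BGR2HSV); H,S,V=[hsv[...,i].astype(int) for i in range(3)]
    for nm,c,m in(("yel",(.44,.28),None),("red",(.46,-.39),None)):
        m=(np.hypot(P[...,0]-c[0],P[...,1]-c[1])<.075)&(P[...,2]>.012)&(P[...,2]<.055)
        p=P[m]; print(n,nm,len(p),"rect",cv2.minAreaRect((p[:,:2]*1000).astype(np.float32)),p[:,2].max())
        t=P[m&(P[...,2]>.037)]; 
        if len(t)>5: print("   top",len(t),cv2.minAreaRect((t[:,:2]*1000).astype(np.float32)))
E
```

```text
pins [0.6652 0.1399 0.076 ] [ 0.6901 -0.1733  0.076 ] [ 0.6776 -0.0167  0.076 ] 4.541247220311334 0.31413603907191445
bay [0.6707 0.0853 0.0445]
bay [0.6759 0.0151 0.0445]
bay [ 0.6811 -0.0538  0.0445]
bay [ 0.6866 -0.124   0.0445]
s3.png yel 294 rect ((453.3976745605469, 271.44378662109375), (100.12701416015625, 39.46311569213867), 11.35653018951416) 0.042937683315438346
   top 99 ((451.9462890625, 275.60565185546875), (98.28599548339844, 25.777055740356445), 4.754714012145996)
s3.png red 465 rect ((453.3493347167969, -389.2564697265625), (40.03627395629883, 100.99744415283203), 78.13156127929688) 0.0444146630829928
   top 232 ((453.50299072265625, -389.54852294921875), (27.119802474975586, 98.70344543457031), 78.20450592041016)
d3.png yel 389 rect ((451.6636657714844, 281.9311218261719), (99.55226135253906, 43.95876693725586), 5.652908802032471) 0.046385137996732495
   top 171 ((451.22332763671875, 283.13226318359375), (98.36782836914062, 28.14837646484375), 3.8091931343078613)
d3.png red 25 rect ((505.8987121582031, -381.607421875), (11.580140113830566, 57.8299560546875), 64.72962951660156) 0.03980092671282043
```

```bash
python3 - <<'E'
from h import *
plan((.648,-.03,.26,-25.5),(.665,-.045,.22,-55.5),(.6807,-.0544,.16,-85.5),(.6807,-.0544,.012,-85.5))
E
```

```text
-> [ 0.648 -0.03   0.26 ] -25.5 : shift [0.069, 0.044, 0.0754] turn 0.9998  (33 mm)
-> [ 0.665 -0.045  0.22 ] -55.5 : shift [0.0727, 0.0207, 0.1333] turn 1.0  (46 mm)
-> [ 0.6807 -0.0544  0.16  ] -85.5 : shift [0.0555, -0.0254, 0.2] turn 1.0  (63 mm)
-> [ 0.6807 -0.0544  0.012 ] -85.5 : shift [0.0, 0.0, 0.4933] turn -0.0  (148 mm)
```

```bash
python3 -m jog '[[[0.01,0.006,0.01],0.13],[[0.02,0.012,0.02],0.27],[[0.03,0.018,0.03],0.41],[[0.04,0.024,0.04],0.55],[[0.05,0.03,0.05],0.69],[[0.06,0.036,0.06],0.83],[[0.065,0.04,0.07],0.95],[[0.069,0.044,0.075],1.0]]' 59
python3 -m jog '[[[0.01,0.003,0.01],0.13],[[0.02,0.006,0.03],0.27],[[0.03,0.009,0.05],0.41],[[0.04,0.012,0.07],0.55],[[0.05,0.015,0.09],0.69],[[0.06,0.018,0.11],0.83],[[0.068,0.02,0.125],0.95],[[0.073,0.021,0.133],1.0]]'
python3 -m jog '[[[0.01,-0.003,0.02],0.13],[[0.02,-0.006,0.05],0.27],[[0.03,-0.012,0.08],0.41],[[0.04,-0.018,0.11],0.55],[[0.05,-0.022,0.15],0.69],[[0.055,-0.025,0.18],0.83],[[0.055,-0.025,0.2],0.95],[[0.055,-0.025,0.2],1.0]]'
python3 - <<'E'
from h import *
st(); plan((.6807,-.0544,.012,-85.5)); snap("wrist","w4.png",scale=1.2)
E
```

```text
clock: 10.0
tool_pos: [0.6475, -0.0302, 0.2598]
ee_rot: [[0.902, -0.433, -0.002], [-0.433, -0.902, 0.0], [-0.002, 0.001, -1.0]]
ft_force: [-0.3, -0.6, -0.6]
opening: 0.0505
clock: 10.8
tool_pos: [0.6651, -0.0453, 0.2201]
ee_rot: [[0.565, -0.825, -0.002], [-0.825, -0.565, 0.0], [-0.001, 0.001, -1.0]]
ft_force: [-0.0, -0.5, 0.1]
opening: 0.0502
clock: 11.6
tool_pos: [0.6806, -0.0546, 0.1598]
ee_rot: [[0.077, -0.997, -0.002], [-0.997, -0.077, 0.0], [-0.0, 0.002, -1.0]]
ft_force: [-0.1, -0.8, 0.2]
opening: 0.0504
t 11.60 [ 0.6806 -0.0546  0.1598] yaw -85.56 F [-0.1 -0.8  0.2] op 0.0504
-> [ 0.6807 -0.0544  0.012 ] -85.5 : shift [-0.0005, -0.0004, 0.4928] turn -0.0019  (148 mm)
```

View pics/w4.png

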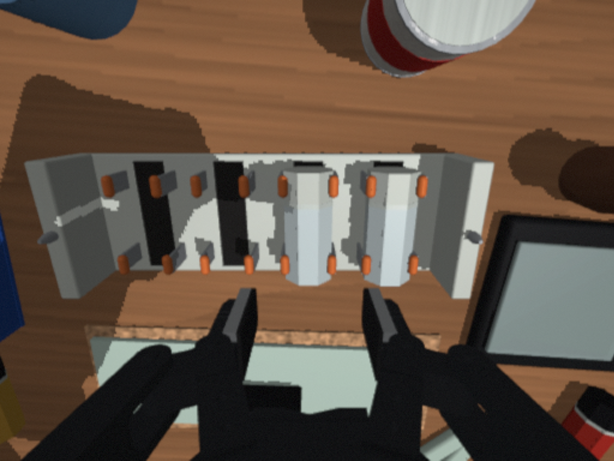

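Bay 1's jar (column 308) lines up with the finger centre. I'll descend, grip and pull up.

```bash
python3 -m jog '[[[0,0,0.07],0],[[0,0,0.16],0],[[0,0,0.26],0],[[0,0,0.35],0],[[0,0,0.42],0],[[0,0,0.47],0],[[0,0,0.49],0],[[0,0,0.49],0]]'
python3 -m jog '[[[0,0,0],0],[[0,0,0],0],[[0,0,0],0],[[0,0,0],0],[[0,0,0],0],[[0,0,0],0],[[0,0,0],0],[[0,0,0],0]]' 0 80
python3 -m jog '[[[0,0,-0.02],0],[[0,0,-0.04],0],[[0,0,-0.06],0],[[0,0,-0.08],0],[[0,0,-0.11],0],[[0,0,-0.14],0],[[0,0,-0.17],0],[[0,0,-0.2],0]]'
python3 - <<'E'
from h import *
st(); plan((.6807,-.0544,.17,-85.5),(.64,.25,.17,-85.5),(.615,.373,.17,-85.5),(.615,.373,.016,-85.5))
E
```

```text
clock: 12.45
tool_pos: [0.6814, -0.0546, 0.0137]
ee_rot: [[0.079, -0.997, -0.0], [-0.997, -0.079, -0.0], [-0.0, 0.0, -1.0]]
ft_force: [-0.2, 0.1, -0.6]
opening: 0.0503
clock: 13.25
tool_pos: [0.6819, -0.0543, 0.0152]
ee_rot: [[0.079, -0.997, 0.002], [-0.997, -0.079, -0.0], [0.0, -0.002, -1.0]]
ft_force: [-2.2, 3.9, 6.3]
opening: 0.0383
clock: 14.05
tool_pos: [0.6817, -0.0549, 0.0751]
ee_rot: [[0.078, -0.997, 0.001], [-0.997, -0.078, -0.0], [0.001, -0.001, -1.0]]
ft_force: [0.2, -0.3, -0.6]
opening: 0.0387
t 14.05 [ 0.6817 -0.0549  0.0751] yaw -85.51 F [ 0.2 -0.3 -0.6] op 0.0387
-> [ 0.6807 -0.0544  0.17  ] -85.5 : shift [-0.002, 0.0033, -0.3162] turn -0.0005  (95 mm)
-> [0.64 0.25 0.17] -85.5 : shift [-1.0222, 0.0556, 0.0] turn -0.0  (307 mm)
-> [0.615 0.373 0.17 ] -85.5 : shift [-0.4153, 0.0509, 0.0] turn -0.0  (126 mm)
-> [0.615 0.373 0.016] -85.5 : shift [0.0, 0.0, 0.5133] turn -0.0  (154 mm)
```

```bash
python3 -m jog '[[[0,0,-0.08],0],[[0,0,-0.2],0],[[-0.05,0.003,-0.3],0],[[-0.18,0.01,-0.32],0],[[-0.33,0.018,-0.32],0],[[-0.48,0.026,-0.32],0],[[-0.6,0.034,-0.32],0],[[-0.68,0.04,-0.32],0]]'
python3 -m jog '[[[-0.08,0.008,0],0],[[-0.2,0.02,0],0],[[-0.34,0.032,0],0],[[-0.48,0.044,0],0],[[-0.6,0.056,0],0],[[-0.7,0.065,0.02],0],[[-0.745,0.07,0.06],0],[[-0.745,0.07,0.12],0]]'
python3 - <<'E'
from h import *
st(); plan((.615,.373,.014,-85.5))
E
```

```text
clock: 14.85
tool_pos: [0.6529, 0.1503, 0.1706]
ee_rot: [[0.08, -0.997, 0.001], [-0.997, -0.08, 0.0], [-0.0, -0.001, -1.0]]
ft_force: [1.4, -0.8, -0.8]
opening: 0.0384
clock: 15.65
tool_pos: [0.6148, 0.3708, 0.1341]
ee_rot: [[0.08, -0.997, 0.002], [-0.997, -0.08, 0.001], [-0.001, -0.002, -1.0]]
ft_force: [0.5, 0.7, -1.1]
opening: 0.0387
t 15.65 [0.6148 0.3708 0.1341] yaw -85.38 F [ 0.5  0.7 -1.1] op 0.0387
-> [0.615 0.373 0.014] -85.5 : shift [-0.0074, -0.0014, 0.4002] turn 0.0039  (120 mm)
```

Then back to bay 0 after releasing.

```bash
python3 -m jog '[[[-0.007,0,0.07],0],[[-0.007,0,0.15],0],[[-0.007,0,0.23],0],[[-0.007,0,0.3],0],[[-0.007,0,0.35],0],[[-0.007,0,0.38],0],[[-0.007,0,0.395],0],[[-0.007,0,0.395],0]]'
python3 -m jog '[[[0,0,0],0],[[0,0,0],0],[[0,0,0],0],[[0,0,0],0],[[0,0,-0.05],0],[[0,0,-0.15],0],[[0,0,-0.3],0],[[0,0,-0.45],0]]' 59
python3 - <<'E'
from h import *
st(); plan((.65,.1,.15,-85.5),(.6862,-.1242,.13,-85.5),(.6867,-.1242,.0128,-85.5)); snap("side","d5.png")
E
```

```text
clock: 16.45
tool_pos: [0.615, 0.3709, 0.0152]
ee_rot: [[0.078, -0.997, -0.0], [-0.997, -0.078, -0.0], [0.0, 0.0, -1.0]]
ft_force: [0.2, -0.6, -1.5]
opening: 0.0379
clock: 17.25
tool_pos: [0.6147, 0.371, 0.1526]
ee_rot: [[0.078, -0.997, -0.0], [-0.997, -0.078, -0.0], [0.0, 0.0, -1.0]]
ft_force: [0.0, -0.0, 0.5]
opening: 0.0504
t 17.25 [0.6147 0.371  0.1526] yaw -85.51 F [ 0.  -0.   0.5] op 0.0504
-> [0.65 0.1  0.15] -85.5 : shift [0.9097, -0.0467, 0.0088] turn -0.0003  (273 mm)
-> [ 0.6862 -0.1242  0.13  ] -85.5 : shift [0.7545, -0.0617, 0.0667] turn -0.0  (228 mm)
-> [ 0.6867 -0.1242  0.0128] -85.5 : shift [0.0001, -0.0017, 0.3907] turn -0.0  (117 mm)
```

```bash
python3 -m jog '[[[0.08,-0.004,0],0],[[0.2,-0.01,0],0],[[0.34,-0.018,0],0],[[0.48,-0.025,0],0],[[0.62,-0.032,0],0],[[0.75,-0.038,0],0],[[0.85,-0.044,0],0],[[0.91,-0.047,0.01],0]]'
python3 -m jog '[[[0.08,-0.007,0],0],[[0.2,-0.016,0],0],[[0.34,-0.028,0],0],[[0.48,-0.039,0],0],[[0.6,-0.049,0],0],[[0.7,-0.057,0.02],0],[[0.755,-0.063,0.05],0],[[0.755,-0.063,0.07],0]]'
python3 - <<'E'
from h import *
st(); plan((.6867,-.1242,.0128,-85.5))
E
```

```text
clock: 18.1
tool_pos: [0.6509, 0.0978, 0.1485]
ee_rot: [[0.077, -0.997, 0.002], [-0.997, -0.077, -0.0], [0.0, -0.002, -1.0]]
ft_force: [0.4, -0.3, -1.0]
opening: 0.0505
clock: 18.9
tool_pos: [0.6869, -0.1256, 0.1253]
ee_rot: [[0.077, -0.997, -0.0], [-0.997, -0.077, 0.0], [-0.0, 0.0, -1.0]]
ft_force: [-0.5, -0.6, 0.2]
opening: 0.0502
t 18.90 [ 0.6869 -0.1256  0.1253] yaw -85.61 F [-0.5 -0.6  0.2] op 0.0502
-> [ 0.6867 -0.1242  0.0128] -85.5 : shift [-0.0048, 0.0003, 0.3751] turn -0.0037  (113 mm)
```

```bash
python3 -m jog '[[[-0.004,0,0.05],0],[[-0.004,0,0.12],0],[[-0.004,0,0.2],0],[[-0.004,0,0.27],0],[[-0.004,0,0.32],0],[[-0.004,0,0.355],0],[[-0.004,0,0.37],0],[[-0.004,0,0.373],0]]'
python3 -m jog '[[[0,0,0],0],[[0,0,0],0],[[0,0,0],0],[[0,0,0],0],[[0,0,0],0],[[0,0,0],0],[[0,0,0],0],[[0,0,0],0]]' 0 80
python3 -m jog '[[[0,0,-0.02],0],[[0,0,-0.04],0],[[0,0,-0.06],0],[[0,0,-0.08],0],[[0,0,-0.12],0],[[0,0,-0.2],0],[[0,0,-0.3],0],[[0,0,-0.4],0]]'
python3 - <<'E'
from h import *
st(); plan((.66,.06,.17,-85.5),(.617,.292,.17,-85.5),(.617,.292,.014,-85.5))
E
```

```text
clock: 19.7
tool_pos: [0.6876, -0.1192, 0.0152]
ee_rot: [[0.08, -0.997, 0.002], [-0.997, -0.08, 0.002], [-0.002, -0.002, -1.0]]
ft_force: [1.6, 20.1, 8.7]
opening: 0.0503
clock: 20.5
tool_pos: [0.6877, -0.1219, 0.0155]
ee_rot: [[0.079, -0.997, 0.002], [-0.997, -0.079, -0.0], [0.0, -0.002, -1.0]]
ft_force: [1.0, 4.9, 8.1]
opening: 0.0383
clock: 21.3
tool_pos: [0.6872, -0.1232, 0.1372]
ee_rot: [[0.078, -0.997, 0.002], [-0.997, -0.078, -0.001], [0.001, -0.002, -1.0]]
ft_force: [0.6, 0.1, -0.7]
opening: 0.0383
t 21.30 [ 0.6872 -0.1232  0.1372] yaw -85.52 F [ 0.6  0.1 -0.7] op 0.0383
-> [0.66 0.06 0.17] -85.5 : shift [-0.6158, 0.0425, -0.1093] turn -0.0005  (188 mm)
-> [0.617 0.292 0.17 ] -85.5 : shift [-0.7822, 0.0822, 0.0] turn -0.0  (236 mm)
-> [0.617 0.292 0.014] -85.5 : shift [0.0, 0.0, 0.52] turn -0.0  (156 mm)
```

```bash
python3 -m jog '[[[-0.04,0.003,-0.06],0],[[-0.1,0.008,-0.11],0],[[-0.18,0.013,-0.11],0],[[-0.28,0.02,-0.11],0],[[-0.38,0.027,-0.11],0],[[-0.48,0.034,-0.11],0],[[-0.57,0.04,-0.11],0],[[-0.616,0.0425,-0.11],0]]'
python3 -m jog '[[[-0.06,0.006,0],0],[[-0.18,0.018,0],0],[[-0.31,0.032,0],0],[[-0.45,0.046,0],0],[[-0.58,0.06,0],0],[[-0.7,0.072,0.02],0],[[-0.775,0.08,0.06],0],[[-0.782,0.082,0.12],0]]'
python3 - <<'E'
from h import *
st(); plan((.617,.292,.014,-85.5))
E
```

```text
clock: 22.1
tool_pos: [0.6585, 0.0635, 0.1674]
ee_rot: [[0.081, -0.997, -0.001], [-0.997, -0.081, 0.0], [-0.0, 0.001, -1.0]]
ft_force: [-0.5, 0.1, -0.5]
opening: 0.0385
clock: 22.9
tool_pos: [0.6161, 0.2953, 0.1317]
ee_rot: [[0.081, -0.997, 0.002], [-0.997, -0.081, 0.001], [-0.001, -0.002, -1.0]]
ft_force: [0.5, -0.2, -0.9]
opening: 0.0379
t 22.90 [0.6161 0.2953 0.1317] yaw -85.37 F [ 0.5 -0.2 -0.9] op 0.0379
-> [0.617 0.292 0.014] -85.5 : shift [0.0111, -0.0022, 0.3923] turn 0.0044  (118 mm)
```

```bash
python3 -m jog '[[[0.008,0,0.07],0],[[0.008,0,0.15],0],[[0.008,0,0.23],0],[[0.008,0,0.3],0],[[0.008,0,0.35],0],[[0.008,0,0.38],0],[[0.008,0,0.39],0],[[0.008,0,0.39],0]]'
python3 -m jog '[[[0,0,0],0],[[0,0,0],0],[[0,0,0],0],[[0,0,0],0],[[0,0,-0.05],0],[[0,0,-0.15],0],[[0,0,-0.3],0],[[0,0,-0.45],0]]' 59
python3 - <<'E'
from h import *
st(); plan((.452,.281,.21,-85.5))
E
```

```text
clock: 23.7
tool_pos: [0.6171, 0.2897, 0.0145]
ee_rot: [[0.078, -0.997, 0.0], [-0.997, -0.078, -0.0], [0.0, -0.0, -1.0]]
ft_force: [0.1, 0.5, -1.4]
opening: 0.0382
clock: 24.5
tool_pos: [0.6167, 0.2896, 0.1517]
ee_rot: [[0.078, -0.997, -0.0], [-0.997, -0.078, -0.0], [0.0, 0.0, -1.0]]
ft_force: [0.6, -0.2, 0.5]
opening: 0.0505
t 24.50 [0.6167 0.2896 0.1517] yaw -85.51 F [ 0.6 -0.2  0.5] op 0.0505
-> [0.452 0.281 0.21 ] -85.5 : shift [-0.0145, 0.5494, -0.1944] turn -0.0003  (175 mm)
```

```bash
python3 -m jog '[[[0,0.06,-0.05],0],[[0,0.15,-0.1],0],[[-0.005,0.25,-0.15],0],[[-0.01,0.35,-0.194],0],[[-0.0145,0.45,-0.194],0],[[-0.0145,0.53,-0.194],0],[[-0.0145,0.55,-0.194],0],[[-0.0145,0.55,-0.194],0]]' 75
python3 - <<'E'
from h import *
st(); f=snap("wrist","w6.png",scale=1.5); snap("scene","s6.png"); 
E
```

```text
clock: 25.3
tool_pos: [0.452, 0.2813, 0.2087]
ee_rot: [[0.079, -0.997, 0.001], [-0.997, -0.079, 0.001], [-0.0, -0.001, -1.0]]
ft_force: [-0.1, 0.6, 0.0]
opening: 0.064
t 25.30 [0.452  0.2813 0.2087] yaw -85.48 F [-0.1  0.6  0. ] op 0.0640
```

View pics/w6.png

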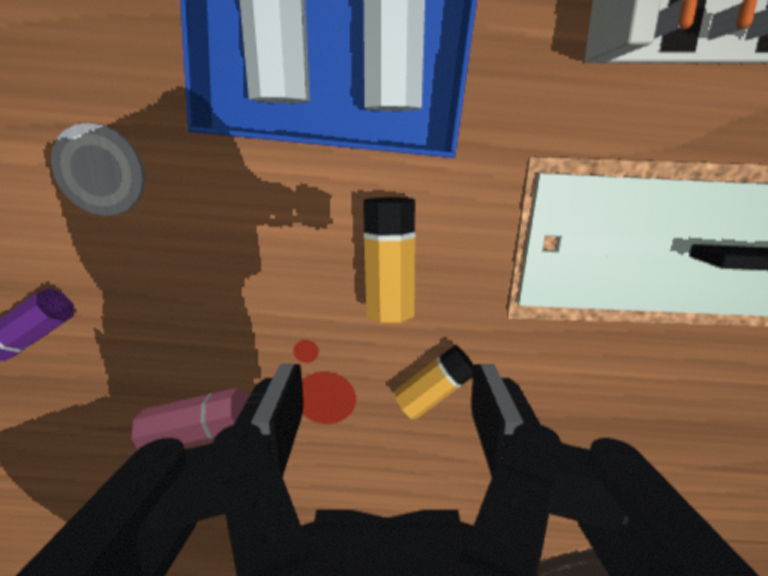

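Both empties lie in the tray at (275,50) and (393,50). There are two yellow candidates: the large jar at (389,260), about 125 px long, and a small one at (432,380), about 80 px long. The task wants the larger, so (389,260) is jar_yellow, confirmed in this near view. The pink one at (190,420) and the purple one at (35,325) are decoys.

```bash
python3 - <<'E'
from h import *
f=load("w6.png"); P=cloud(f)
m=(np.hypot(P[...,0]-.452,P[...,1]-.282)<.07)&(P[...,2]>.025)&(P[...,2]<.055); p=P[m]
r=cv2.minAreaRect((p[:,:2]*1000).astype(np.float32)); print(r, p[:,2].max())
t=P[m&(P[...,2]>.036)]; print(cv2.minAreaRect((t[:,:2]*1000).astype(np.float32)),np.median(t[:,2]))
q=[w(f,u/1.5,v/1.5,.02) for u,v in((388,198),(389,322))];print(q)
for z in(.04,): print([w(f,u/1.5,v/1.5,z) for u,v in((390,212),(390,321))])
g=load("s6.png");P=cloud(g)
for c in((.4535,-.389),):
  m=(np.hypot(P[...,0]-c[0],P[...,1]-c[1])<.09)&(P[...,2]>.012)&(P[...,2]<.055)
  print("red",cv2.minAreaRect((P[m][:,:2]*1000).astype(np.float32)))
E
```

```text
((452.39569091796875, 278.7215576171875), (96.19625091552734, 40.2435417175293), 5.471409320831299) 0.043693390486604644
((452.4676818847656, 278.4986267089844), (96.21249389648438, 29.596750259399414), 5.853260040283203) 0.0406487382040622
[array([0.5003, 0.2832, 0.02  ]), array([0.3947, 0.2739, 0.02  ])]
[array([0.4924, 0.2812, 0.04  ]), array([0.4042, 0.2739, 0.04  ])]
red ((472.71258544921875, -387.4377746582031), (58.86184310913086, 139.2190704345703), 86.72740936279297)
```

```bash
python3 - <<'E'
from h import *
plan((.4525,.2787,.0055,-84.5)); plan((.4525,.2787,.17,-84.5),(.52,.2,.17,-85.5),(.6753,.0166,.17,-85.5),start=(.4525,.2787,.0055,-84.5))
E
python3 -m jog '[[[0.008,0.002,0.08],-0.033],[[0.009,0.002,0.2],-0.033],[[0.009,0.002,0.34],-0.033],[[0.009,0.002,0.48],-0.033],[[0.009,0.002,0.58],-0.033],[[0.009,0.002,0.64],-0.033],[[0.009,0.002,0.665],-0.033],[[0.009,0.002,0.675],-0.033]]'
python3 -m jog '[[[0,0,0],0],[[0,0,0],0],[[0,0,0],0],[[0,0,0],0],[[0,0,0],0],[[0,0,0],0],[[0,0,0],0],[[0,0,0],0]]' 0 90
```

```text
-> [0.4525 0.2787 0.0055] -84.5 : shift [0.0084, 0.0026, 0.6752] turn -0.0339  (203 mm)
-> [0.4525 0.2787 0.17  ] -84.5 : shift [0.0, 0.0, -0.5483] turn -0.0  (164 mm)
-> [0.52 0.2  0.17] -85.5 : shift [0.2827, -0.1988, 0.0] turn 0.0333  (104 mm)
-> [0.6753 0.0166 0.17  ] -85.5 : shift [0.6501, -0.4681, 0.0] turn -0.0  (240 mm)
clock: 26.2
tool_pos: [0.4523, 0.2783, 0.0043]
ee_rot: [[0.095, -0.995, -0.001], [-0.995, -0.095, -0.0], [0.0, 0.001, -1.0]]
ft_force: [1.0, -0.3, -0.1]
opening: 0.064
clock: 27.0
tool_pos: [0.4517, 0.2784, 0.0051]
ee_rot: [[0.096, -0.995, 0.0], [-0.995, -0.096, -0.0], [0.0, -0.0, -1.0]]
ft_force: [0.4, 0.7, -0.6]
opening: -0.0002
```

The fingers shut fully without gripping the jar, so I'll look.

```bash
python3 -m jog '[[[0,0,-0.1],0],[[0,0,-0.2],0],[[0,0,-0.3],0],[[0,0,-0.4],0],[[0,0,-0.5],0],[[0,0,-0.6],0],[[0,0,-0.67],0],[[0,0,-0.67],0]]' 75
python3 - <<'E'
from h import *
st(); f=snap("wrist","w7.png",scale=1.2)
E
```

```text
clock: 27.8
tool_pos: [0.4525, 0.2788, 0.2087]
ee_rot: [[0.096, -0.995, 0.004], [-0.995, -0.096, 0.002], [-0.001, -0.004, -1.0]]
ft_force: [-0.6, 0.3, 0.5]
opening: 0.0642
t 27.80 [0.4525 0.2788 0.2087] yaw -84.51 F [-0.6  0.3  0.5] op 0.0642
```

View pics/w7.png

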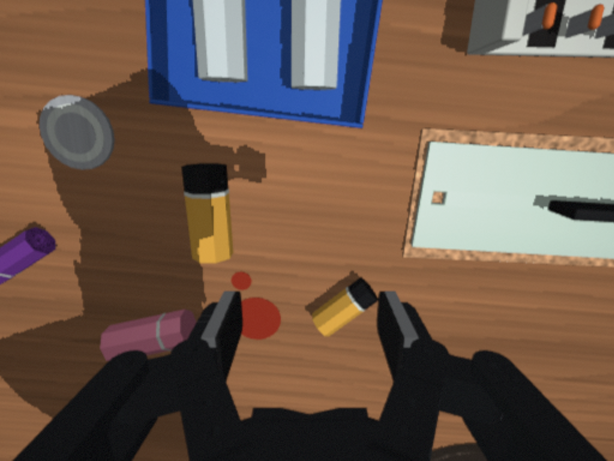

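The yellow jar has been knocked aside and now sits at (208,213) in this view. I'll locate it again.

```bash
cat > jar.py <<'E'
from h import *
def locate(f,c,r=.075):
    P=cloud(f)
    for _ in range(3):
        m=(np.hypot(P[...,0]-c[0],P[...,1]-c[1])<r)&(P[...,2]>.025)&(P[...,2]<.055)
        R_=cv2.minAreaRect((P[m][:,:2]*1000).astype(np.float32)); c=np.array(R_[0])/1000
    t=P[m&(P[...,2]>.036)]; print(R_,cv2.minAreaRect((t[:,:2]*1000).astype(np.float32)),"ztop",np.median(t[:,2]))
E
python3 - <<'E'
from jar import *
f=load("w7.png"); c=w(f,208/1.2,213/1.2,.04); print(c); locate(f,c[:2],.07)
E
```

```text
[0.4417 0.3766 0.04  ]
((437.66510009765625, 381.5079650878906), (96.36402893066406, 40.75164031982422), 5.216578960418701) ((437.72369384765625, 380.7446594238281), (96.32849884033203, 29.831039428710938), 5.624992370605469) ztop 0.04072539897815847
```

```bash
python3 - <<'E'
from h import *
plan((.4377,.381,.14,-84.6))
E
```

```text
-> [0.4377 0.381  0.14  ] -84.6 : shift [-0.3447, 0.0145, 0.2232] turn 0.0027  (123 mm)
```

```bash
python3 -m jog '[[[-0.05,0.002,0],0],[[-0.13,0.006,0.03],0],[[-0.22,0.009,0.08],0],[[-0.3,0.012,0.13],0],[[-0.34,0.0145,0.18],0],[[-0.345,0.0145,0.22],0],[[-0.345,0.0145,0.223],0],[[-0.345,0.0145,0.223],0]]'
python3 - <<'E'
from jar import *
st(); f=snap("wrist","w8.png"); locate(f,(.4377,.381),.07); plan((.4377,.381,.0055,-84.6))
E
```

```text
clock: 28.65
tool_pos: [0.4376, 0.3803, 0.1388]
ee_rot: [[0.095, -0.995, -0.001], [-0.995, -0.095, -0.001], [0.001, 0.001, -1.0]]
ft_force: [0.5, -0.1, 0.7]
opening: 0.0639
t 28.65 [0.4376 0.3803 0.1388] yaw -84.55 F [ 0.5 -0.1  0.7] op 0.0639
((437.4735107421875, 381.62493896484375), (96.62787628173828, 40.21299362182617), 5.415956497192383) ((437.4322509765625, 381.4878845214844), (96.60079193115234, 28.88632583618164), 5.6646904945373535) ztop 0.04073578479119262
-> [0.4377 0.381  0.0055] -84.6 : shift [-0.0022, 0.0003, 0.4464] turn 0.0012  (134 mm)
```

```bash
python3 -m jog '[[[-0.004,0,0.06],0],[[-0.004,0,0.15],0],[[-0.004,0,0.24],0],[[-0.004,0,0.32],0],[[-0.004,0,0.38],0],[[-0.004,0,0.42],0],[[-0.004,0,0.44],0],[[-0.004,0,0.445],0]]'
python3 -m jog '[[[0,0,0],0],[[0,0,0],0],[[0,0,0],0],[[0,0,0],0],[[0,0,0],0],[[0,0,0],0],[[0,0,0],0],[[0,0,0],0]]' 0 90
python3 -m jog '[[[0,0,-0.02],0],[[0,0,-0.06],0],[[0,0,-0.12],0],[[0,0,-0.2],0],[[0,0,-0.3],0],[[0,0,-0.4],0],[[0,0,-0.48],0],[[0,0,-0.5],0]]'
python3 - <<'E'
from h import *
st(); plan((.54,.21,.16,-85.5),(.6755,.0166,.16,-85.5),(.6755,.0166,.06,-85.5))
E
```

```text
clock: 29.5
tool_pos: [0.4377, 0.382, 0.0058]
ee_rot: [[0.095, -0.995, 0.0], [-0.995, -0.095, 0.0], [0.0, -0.0, -1.0]]
ft_force: [0.3, -0.7, 0.4]
opening: 0.0639
clock: 30.3
tool_pos: [0.4378, 0.3825, 0.0069]
ee_rot: [[0.096, -0.995, 0.002], [-0.995, -0.096, 0.001], [-0.001, -0.002, -1.0]]
ft_force: [-0.9, -0.8, 6.2]
opening: 0.0382
clock: 31.1
tool_pos: [0.438, 0.3827, 0.1591]
ee_rot: [[0.096, -0.995, 0.004], [-0.995, -0.096, 0.003], [-0.002, -0.004, -1.0]]
ft_force: [0.6, 0.7, -1.9]
opening: 0.0382
t 31.10 [0.438  0.3827 0.1591] yaw -84.52 F [ 0.6  0.7 -1.9] op 0.0382
-> [0.54 0.21 0.16] -85.5 : shift [0.6055, -0.2834, -0.003] turn 0.0328  (201 mm)
-> [0.6755 0.0166 0.16  ] -85.5 : shift [0.6781, -0.3997, 0.0] turn -0.0  (236 mm)
-> [0.6755 0.0166 0.06  ] -85.5 : shift [0.0, 0.0, 0.3333] turn -0.0  (100 mm)
```

```bash
python3 -m jog '[[[0.05,-0.024,0],0.005],[[0.13,-0.06,0],0.01],[[0.22,-0.103,0],0.015],[[0.31,-0.145,0],0.02],[[0.4,-0.188,0],0.025],[[0.49,-0.23,0],0.03],[[0.57,-0.267,0],0.033],[[0.605,-0.283,0],0.033]]'
python3 -m jog '[[[0.06,-0.035,0],0],[[0.16,-0.094,0],0],[[0.27,-0.16,0],0],[[0.39,-0.23,0],0],[[0.5,-0.295,0],0],[[0.6,-0.354,0],0],[[0.66,-0.39,0],0],[[0.678,-0.4,0],0]]'
python3 - <<'E'
from h import *
st(); f=snap("wrist","w9.png",scale=1.2); plan((.6758,.0166,.055,-85.5))
E
```

```text
clock: 31.9
tool_pos: [0.5399, 0.2069, 0.1543]
ee_rot: [[0.076, -0.997, -0.002], [-0.997, -0.076, -0.001], [0.001, 0.002, -1.0]]
ft_force: [0.1, 0.1, -1.7]
opening: 0.0381
clock: 32.7
tool_pos: [0.6752, 0.0141, 0.1543]
ee_rot: [[0.076, -0.997, -0.001], [-0.997, -0.076, -0.0], [-0.0, 0.001, -1.0]]
ft_force: [0.1, 0.0, -1.4]
opening: 0.0388
t 32.70 [0.6752 0.0141 0.1543] yaw -85.63 F [ 0.1  0.  -1.4] op 0.0388
-> [0.6758 0.0166 0.055 ] -85.5 : shift [-0.0068, -0.0032, 0.3313] turn -0.0035  (99 mm)
```

View pics/w9.png

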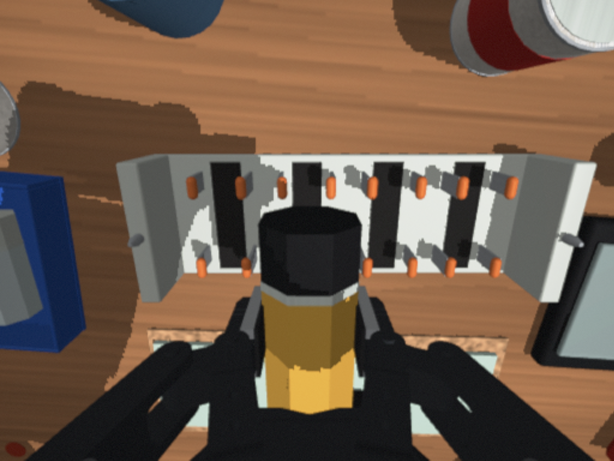

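The jar is held straight above bay 2. The bay's rollers are centred at column 306.5 and the tool at 309, so I'll shift about 2 mm to the left (+y). Then I'll lower and press.

```bash
python3 -m jog '[[[-0.007,-0.003,0.05],-0.003],[[-0.007,-0.003,0.12],-0.003],[[-0.007,-0.003,0.19],-0.003],[[-0.007,-0.003,0.25],-0.003],[[-0.007,-0.003,0.3],-0.003],[[-0.007,-0.003,0.33],-0.003],[[-0.007,-0.003,0.34],-0.003],[[-0.007,-0.003,0.34],-0.003]]' 0 110
python3 - <<'E'
from h import *
st()
E
python3 -m jog '[[[0,0,0.007],0],[[0,0,0.014],0],[[0,0,0.021],0],[[0,0,0.028],0],[[0,0,0.035],0],[[0,0,0.042],0],[[0,0,0.049],0],[[0,0,0.056],0]]'
python3 -m jog '[[[0,0,0.007],0],[[0,0,0.014],0],[[0,0,0.021],0],[[0,0,0.028],0],[[0,0,0.035],0],[[0,0,0.042],0],[[0,0,0.049],0],[[0,0,0.056],0]]'
```

```text
clock: 33.55
tool_pos: [0.6755, 0.0186, 0.0536]
ee_rot: [[0.08, -0.997, -0.0], [-0.997, -0.08, -0.0], [0.0, 0.0, -1.0]]
ft_force: [-0.2, -0.5, -1.3]
opening: 0.0379
t 33.55 [0.6755 0.0186 0.0536] yaw -85.40 F [-0.2 -0.5 -1.3] op 0.0379
clock: 34.35
tool_pos: [0.677, 0.0179, 0.0393]
ee_rot: [[0.08, -0.997, 0.004], [-0.997, -0.08, -0.001], [0.001, -0.004, -1.0]]
ft_force: [-2.4, -3.6, 16.2]
opening: 0.0379
clock: 35.15
tool_pos: [0.6753, 0.0183, 0.0196]
ee_rot: [[0.08, -0.997, -0.001], [-0.997, -0.08, -0.0], [0.0, 0.001, -1.0]]
ft_force: [1.1, -3.6, 1.0]
opening: 0.0378
```

```bash
python3 -m jog '[[[0.003,0,0.005],0],[[0.004,0,0.01],0],[[0.004,0,0.015],0],[[0.004,0,0.02],0],[[0.004,0,0.025],0],[[0.004,0,0.028],0],[[0.004,0,0.028],0],[[0.004,0,0.028],0]]'
```

```text
clock: 35.95
tool_pos: [0.6747, 0.0173, 0.0149]
ee_rot: [[0.08, -0.997, -0.001], [-0.997, -0.08, -0.0], [0.0, 0.001, -1.0]]
ft_force: [-16.8, -2.6, 31.1]
opening: 0.0379
```

```bash
python3 -m jog '[[[0,0,-0.015],0],[[0,0,-0.015],0],[[0,0,-0.015],0],[[0,0,-0.015],0],[[0,0,-0.015],0],[[0,0,-0.08],0],[[0,0,-0.2],0],[[0,0,-0.35],0]]' 59
python3 -m jog '[[[0,0.02,-0.05],0],[[0,0.02,-0.1],0],[[0,0.02,-0.15],0],[[0,0.02,-0.2],0],[[0,0.02,-0.25],0],[[0,0.02,-0.28],0],[[0,0.02,-0.28],0],[[0,0.02,-0.28],0]]'
python3 - <<'E'
from h import *
st(); f=snap("wrist","w10.png",scale=1.2); P=cloud(f)
def chk(f,c):
    P=cloud(f); m=(np.hypot(P[...,0]-c[0],P[...,1]-c[1])<.05)&(P[...,2]>.036)&(P[...,2]<.09)
    a=np.radians(4.5); d=P[m]-np.array([.678,-.0183,0]); x=d[:,0]*np.cos(a)+d[:,1]*np.sin(a); y=-d[:,0]*np.sin(a)+d[:,1]*np.cos(a)
    k=np.abs(x)<.022; print("mid-x top z",np.percentile(P[m][k][:,2],[50,95]),"rack y",np.percentile(y[k],[1,99]))
    e=abs(y-np.median(y[k]))<.008; print("x extent",np.percentile(x[e],[.5,99.5]), "z ends",np.median(P[m][e&(x<-.03)][:,2]),np.median(P[m][e&(x>.03)][:,2]))
chk(f,(.6753,.0166)); g=snap("scene","s10.png"); chk(g,(.6753,.0166))
P=cloud(g);m=(np.hypot(P[...,0]-.4535,P[...,1]+.389)<.075)&(P[...,2]>.02)&(P[...,2]<.055)
print(cv2.minAreaRect((P[m][:,:2]*1000).astype(np.float32)))
E
```

```text
clock: 36.75
tool_pos: [0.6748, 0.0172, 0.116]
ee_rot: [[0.08, -0.997, -0.004], [-0.997, -0.08, 0.0], [-0.001, 0.004, -1.0]]
ft_force: [-0.1, -0.0, 0.7]
opening: 0.0502
clock: 37.55
tool_pos: [0.6695, 0.0167, 0.2003]
ee_rot: [[0.08, -0.997, -0.001], [-0.997, -0.08, -0.0], [-0.0, 0.001, -1.0]]
ft_force: [-0.1, 0.5, -0.2]
opening: 0.0503
t 37.55 [0.6695 0.0167 0.2003] yaw -85.42 F [-0.1  0.5 -0.2] op 0.0503
mid-x top z [0.0478 0.0501] rack y [0.0155 0.0548]
x extent [-0.0481  0.0475] z ends 0.049087684072845694 0.049156654218133394
mid-x top z [0.0464 0.0504] rack y [0.0137 0.0489]
x extent [-0.0474  0.0467] z ends 0.04659426683491241 0.0457290195953125
((452.4703369140625, -388.9627685546875), (39.99344253540039, 103.46057891845703), 78.23387145996094)
```

View pics/w10.png

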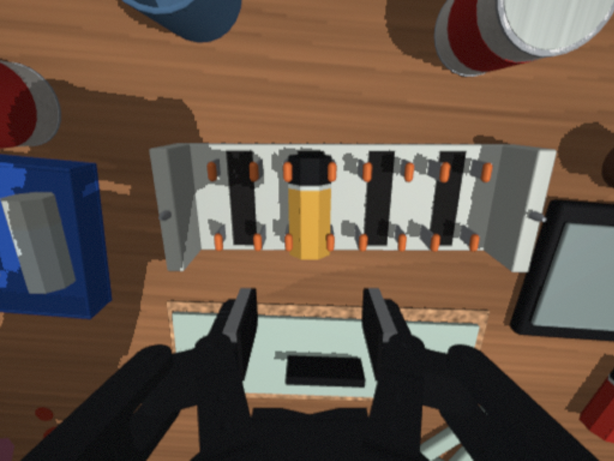

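The yellow jar is home in bay 2: top at 48 mm, x extent ±48 mm, centred at y about 35 mm. Now the red jar.

```bash
python3 - <<'E'
from h import *
plan((.56,-.19,.2,-93.7),(.4535,-.389,.16,-102))
E
```

```text
-> [ 0.56 -0.19  0.2 ] -93.7 : shift [0.6579, 0.4182, -0.0007] turn 0.2759  (234 mm)
-> [ 0.4535 -0.389   0.16  ] -102 : shift [0.6849, 0.3115, 0.1333] turn 0.2767  (229 mm)
```

```bash
python3 -m jog '[[[0.05,0.03,0],0.03],[[0.14,0.09,0],0.06],[[0.24,0.15,0],0.1],[[0.34,0.21,0],0.14],[[0.44,0.28,0],0.18],[[0.54,0.34,0],0.22],[[0.62,0.39,0],0.26],[[0.658,0.418,0],0.276]]' 75
python3 -m jog '[[[0.05,0.02,0],0.03],[[0.14,0.06,0],0.06],[[0.25,0.11,0.02],0.1],[[0.37,0.17,0.05],0.14],[[0.49,0.22,0.09],0.18],[[0.6,0.27,0.12],0.22],[[0.67,0.305,0.133],0.26],[[0.685,0.3115,0.133],0.277]]'
python3 - <<'E'
from jar import *
st(); f=snap("wrist","w11.png",scale=1.2); locate(f,(.4535,-.389),.07)
E
```

```text
clock: 38.45
tool_pos: [0.5588, -0.1924, 0.2004]
ee_rot: [[-0.068, -0.998, -0.001], [-0.998, 0.068, -0.0], [0.0, 0.001, -1.0]]
ft_force: [0.5, -0.3, 0.2]
opening: 0.064
clock: 39.25
tool_pos: [0.4526, -0.3907, 0.1599]
ee_rot: [[-0.211, -0.977, -0.001], [-0.977, 0.211, 0.001], [-0.001, 0.001, -1.0]]
ft_force: [-0.2, 0.4, -0.5]
opening: 0.064
t 39.25 [ 0.4526 -0.3907  0.1599] yaw -102.18 F [-0.2  0.4 -0.5] op 0.0640
((454.1137390136719, -388.4042053222656), (40.12898254394531, 96.85746765136719), 77.91336059570312) ((454.10498046875, -388.32098388671875), (29.0877742767334, 97.0011978149414), 78.58648681640625) ztop 0.04077319707008514
```

View pics/w11.png

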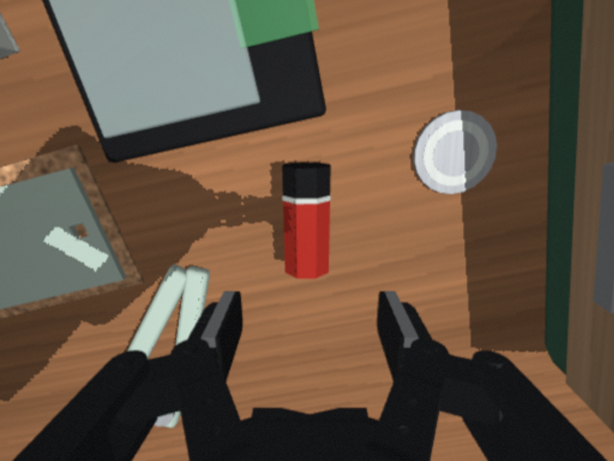

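The red jar with the black cap is at (307,220). It is the only one in its colour, and the opener stays clear at the left.

```bash
python3 - <<'E'
from h import *
plan((.4541,-.3884,.0055,-101.8)); plan((.57,-.2,.16,-93.5),(.6812,-.0534,.16,-85.5),start=(.4541,-.3884,.1555,-101.8))
E
python3 -m jog '[[[-0.008,-0.003,0.07],-0.013],[[-0.009,-0.003,0.16],-0.013],[[-0.009,-0.003,0.27],-0.013],[[-0.009,-0.003,0.37],-0.013],[[-0.009,-0.003,0.45],-0.013],[[-0.009,-0.003,0.5],-0.013],[[-0.009,-0.003,0.51],-0.013],[[-0.009,-0.003,0.515],-0.013]]'
python3 -m jog '[[[0,0,0],0],[[0,0,0],0],[[0,0,0],0],[[0,0,0],0],[[0,0,0],0],[[0,0,0],0],[[0,0,0],0],[[0,0,0],0]]' 0 90
python3 -m jog '[[[0,0,-0.02],0],[[0,0,-0.06],0],[[0,0,-0.12],0],[[0,0,-0.2],0],[[0,0,-0.3],0],[[0,0,-0.4],0],[[0,0,-0.48],0],[[0,0,-0.5],0]]'
```

```text
-> [ 0.4541 -0.3884  0.0055] -101.8 : shift [-0.0067, -0.0019, 0.5162] turn -0.0122  (155 mm)
-> [ 0.57 -0.2   0.16] -93.5 : shift [-0.6937, -0.2497, -0.015] turn -0.2767  (221 mm)
-> [ 0.6812 -0.0534  0.16  ] -85.5 : shift [-0.5104, -0.3401, 0.0] turn -0.2667  (184 mm)
clock: 40.1
tool_pos: [0.4559, -0.3864, 0.0067]
ee_rot: [[-0.201, -0.98, 0.0], [-0.98, 0.201, -0.0], [0.0, -0.0, -1.0]]
ft_force: [-0.7, -0.2, 0.1]
opening: 0.0641
clock: 40.9
tool_pos: [0.4558, -0.3871, 0.0078]
ee_rot: [[-0.202, -0.979, 0.002], [-0.979, 0.202, -0.002], [0.001, -0.002, -1.0]]
ft_force: [0.3, 1.3, 5.8]
opening: 0.0383
clock: 41.7
tool_pos: [0.4559, -0.3873, 0.1599]
ee_rot: [[-0.201, -0.979, 0.003], [-0.979, 0.201, -0.004], [0.003, -0.004, -1.0]]
ft_force: [-0.1, -0.1, -1.1]
opening: 0.038
```

```bash
python3 - <<'E'
from h import *
plan((.57,-.2,.16,-93.5),(.6823,-.0531,.155,-85.5))
E
python3 -m jog '[[[-0.05,-0.018,0],-0.02],[[-0.14,-0.05,0],-0.05],[[-0.24,-0.086,0],-0.09],[[-0.35,-0.126,0],-0.13],[[-0.46,-0.166,0],-0.17],[[-0.56,-0.2,0],-0.21],[[-0.65,-0.23,0],-0.25],[[-0.69,-0.243,0],-0.275]]'
python3 - <<'E'
from h import *
st(); plan((.6823,-.0531,.155,-85.5))
E
```

```text
-> [ 0.57 -0.2   0.16] -93.5 : shift [-0.6882, -0.2467, -0.0003] turn -0.2707  (219 mm)
-> [ 0.6823 -0.0531  0.155 ] -85.5 : shift [-0.5116, -0.3437, 0.0167] turn -0.2667  (185 mm)
clock: 42.5
tool_pos: [0.5689, -0.1956, 0.155]
ee_rot: [[-0.056, -0.998, -0.002], [-0.998, 0.056, 0.001], [-0.001, 0.002, -1.0]]
ft_force: [-0.1, -0.8, -1.4]
opening: 0.0383
t 42.50 [ 0.5689 -0.1956  0.155 ] yaw -93.18 F [-0.1 -0.8 -1.4] op 0.0383
-> [ 0.6823 -0.0531  0.155 ] -85.5 : shift [-0.4951, -0.351, -0.0001] turn -0.2561  (182 mm)
```

```bash
python3 -m jog '[[[-0.05,-0.035,0],-0.02],[[-0.14,-0.1,0],-0.06],[[-0.25,-0.176,0],-0.11],[[-0.36,-0.253,0],-0.17],[[-0.45,-0.316,0],-0.22],[[-0.49,-0.346,0],-0.256],[[-0.495,-0.349,0],-0.256],[[-0.495,-0.349,0],-0.256]]' 0 110
python3 -m jog '[[[0,0,0],0],[[0,0,0],0],[[0,0,0],0],[[0,0,0],0],[[0,0,0],0],[[0,0,0],0],[[0,0,0],0],[[0,0,0],0]]'
python3 - <<'E'
from h import *
st(); plan((.6823,-.0531,.055,-85.5)); f=snap("wrist","w12.png",scale=1.2)
E
```

```text
clock: 43.3
tool_pos: [0.6811, -0.057, 0.1557]
ee_rot: [[0.075, -0.997, -0.001], [-0.997, -0.075, -0.0], [0.0, 0.001, -1.0]]
ft_force: [-0.4, -0.2, -1.4]
opening: 0.0377
clock: 44.1
tool_pos: [0.6817, -0.0565, 0.1563]
ee_rot: [[0.075, -0.997, 0.0], [-0.997, -0.075, -0.0], [0.0, -0.0, -1.0]]
ft_force: [-0.5, 0.2, -1.9]
opening: 0.0376
t 44.10 [ 0.6817 -0.0565  0.1563] yaw -85.68 F [-0.5  0.2 -1.9] op 0.0376
-> [ 0.6823 -0.0531  0.055 ] -85.5 : shift [-0.011, -0.0029, 0.3377] turn -0.0061  (101 mm)
```

View pics/w12.png

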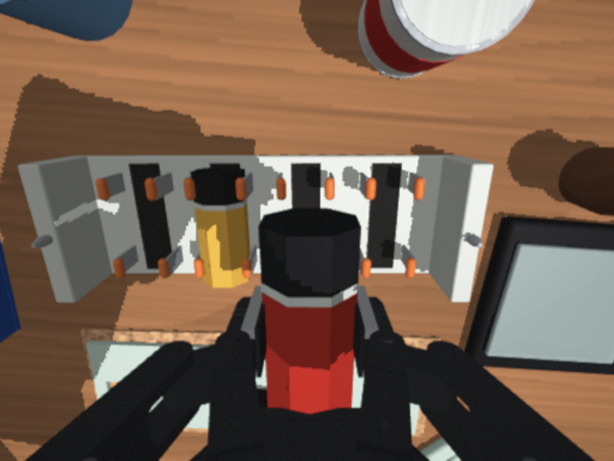

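The red jar is over bay 1. The rollers are centred at column 305.5 and the tool at 309, so I'll move +y about 2.9 mm, lower and press.

```bash
python3 -m jog '[[[-0.006,-0.003,0.05],-0.006],[[-0.0095,-0.003,0.12],-0.006],[[-0.0095,-0.003,0.19],-0.006],[[-0.0095,-0.003,0.25],-0.006],[[-0.0095,-0.003,0.3],-0.006],[[-0.0095,-0.003,0.33],-0.006],[[-0.0095,-0.003,0.34],-0.006],[[-0.0095,-0.003,0.34],-0.006]]'
python3 -m jog '[[[0,0,0.007],0],[[0,0,0.014],0],[[0,0,0.021],0],[[0,0,0.028],0],[[0,0,0.035],0],[[0,0,0.042],0],[[0,0,0.049],0],[[0,0,0.056],0]]'
python3 -m jog '[[[0,0,0.007],0],[[0,0,0.014],0],[[0,0,0.021],0],[[0,0,0.028],0],[[0,0,0.035],0],[[0,0,0.042],0],[[0,0,0.049],0],[[0,0,0.056],0]]'
```

```text
clock: 44.95
tool_pos: [0.6825, -0.0536, 0.0541]
ee_rot: [[0.078, -0.997, -0.0], [-0.997, -0.078, -0.0], [0.0, 0.0, -1.0]]
ft_force: [0.6, -0.3, -1.1]
opening: 0.0378
clock: 45.75
tool_pos: [0.6837, -0.0537, 0.04]
ee_rot: [[0.078, -0.997, 0.004], [-0.997, -0.078, -0.001], [0.001, -0.004, -1.0]]
ft_force: [-2.1, 1.5, 17.5]
opening: 0.0377
clock: 46.55
tool_pos: [0.6821, -0.0536, 0.0202]
ee_rot: [[0.078, -0.997, -0.001], [-0.997, -0.078, -0.0], [-0.0, 0.001, -1.0]]
ft_force: [2.2, 0.7, -0.3]
opening: 0.0376
```

```bash
python3 -m jog '[[[0,0,0.005],0],[[0,0,0.01],0],[[0,0,0.015],0],[[0,0,0.02],0],[[0,0,0.025],0],[[0,0,0.027],0],[[0,0,0.027],0],[[0,0,0.027],0]]'
python3 -m jog '[[[0,0,-0.015],0],[[0,0,-0.015],0],[[0,0,-0.015],0],[[0,0,-0.015],0],[[0,0,-0.015],0],[[0,0,-0.08],0],[[0,0,-0.2],0],[[0,0,-0.35],0]]' 59
python3 -m jog '[[[0,0.02,-0.05],0],[[0,0.02,-0.1],0],[[0,0.02,-0.15],0],[[0,0.02,-0.2],0],[[0,0.02,-0.25],0],[[0,0.02,-0.28],0],[[0,0.02,-0.28],0],[[0,0.02,-0.28],0]]'
python3 - <<'E'
from h import *
st(); f=snap("wrist","w13.png",scale=1.2)
def chk(f,c):
    P=cloud(f); m=(np.hypot(P[...,0]-c[0],P[...,1]-c[1])<.05)&(P[...,2]>.036)&(P[...,2]<.09)
    a=np.radians(4.5); d=P[m]-np.array([.678,-.0183,0]); x=d[:,0]*np.cos(a)+d[:,1]*np.sin(a); y=-d[:,0]*np.sin(a)+d[:,1]*np.cos(a)
    k=np.abs(x)<.022; print("mid-x top z",np.percentile(P[m][k][:,2],[50,95]),"rack y",np.percentile(y[k],[1,99]))
    e=abs(y-np.median(y[k]))<.008; print("x extent",np.percentile(x[e],[.5,99.5]), "z ends",np.median(P[m][e&(x<-.03)][:,2]),np.median(P[m][e&(x>.03)][:,2]))
g=snap("scene","s13.png",scale=1.5)
for c in((.6753,.0166),(.6808,-.0532)): chk(f,c); chk(g,c)
E
```

```text
clock: 47.35
tool_pos: [0.6815, -0.0535, 0.0158]
ee_rot: [[0.078, -0.997, -0.001], [-0.997, -0.078, -0.0], [-0.0, 0.001, -1.0]]
ft_force: [-16.7, 2.3, 30.5]
opening: 0.0379
clock: 48.15
tool_pos: [0.6815, -0.0535, 0.1169]
ee_rot: [[0.078, -0.997, -0.004], [-0.997, -0.078, 0.001], [-0.001, 0.004, -1.0]]
ft_force: [0.9, 0.2, 0.2]
opening: 0.0503
clock: 48.95
tool_pos: [0.6762, -0.054, 0.2012]
ee_rot: [[0.078, -0.997, -0.001], [-0.997, -0.078, 0.0], [-0.0, 0.001, -1.0]]
ft_force: [0.7, 0.3, -0.5]
opening: 0.0504
t 48.95 [ 0.6762 -0.054   0.2012] yaw -85.51 F [ 0.7  0.3 -0.5] op 0.0504
mid-x top z [0.0478 0.05  ] rack y [0.0152 0.0546]
x extent [-0.0476  0.0474] z ends 0.04892103596900224 0.049005692523690525
mid-x top z [0.0464 0.0501] rack y [0.0148 0.0521]
x extent [-0.0481  0.0463] z ends 0.04779039441160626 0.044519852164037144
mid-x top z [0.0478 0.0501] rack y [-0.0558 -0.0168]
x extent [-0.0473  0.0475] z ends 0.04911041112077391 0.04915944602787678
mid-x top z [0.0459 0.0506] rack y [-0.0571 -0.0175]
x extent [-0.049   0.0471] z ends 0.0478849279278144 0.045325496038669366
```

View pics/s13.png

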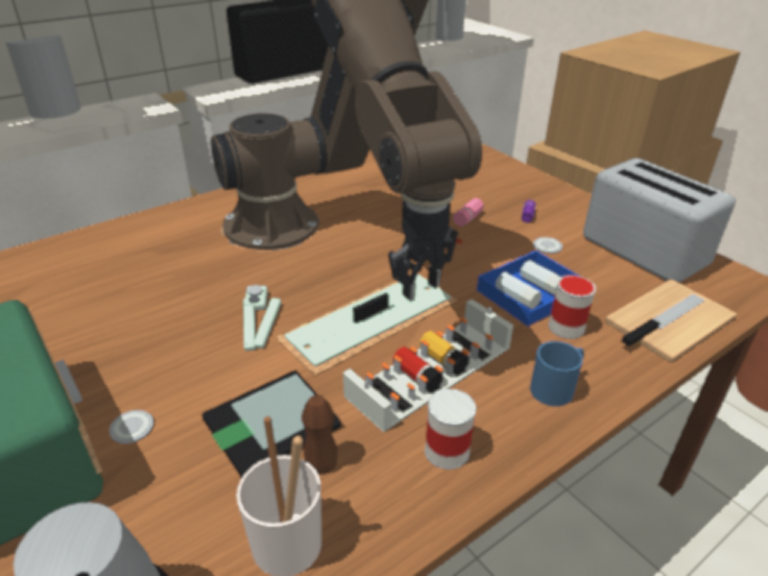

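Both jars are home (tops at 48 mm, x extents ±48 mm), the empties are in the tray, and the cover is still on the mat. Next I'll fetch the cover.

```bash
python3 - <<'E'
from h import *
plan((.61,-.042,.2,-56.3),(.54,-.03,.19,-27.2),(.477,-.0177,.14,1.94))
E
```

```text
-> [ 0.61  -0.042  0.2  ] -56.3 : shift [-0.0571, 0.2165, 0.0024] turn -0.9737  (67 mm)
-> [ 0.54 -0.03  0.19] -27.2 : shift [-0.1627, 0.1719, 0.0333] turn -0.97  (72 mm)
-> [ 0.477  -0.0177  0.14  ] 1.9 : shift [-0.2055, 0.0595, 0.1667] turn -0.9713  (81 mm)
```

```bash
python3 -m jog '[[[-0.007,0.027,0],-0.12],[[-0.014,0.054,0],-0.25],[[-0.021,0.08,0],-0.39],[[-0.03,0.11,0],-0.53],[[-0.037,0.14,0],-0.67],[[-0.045,0.17,0],-0.81],[[-0.053,0.2,0],-0.93],[[-0.057,0.2165,0],-0.974]]' 59 60
python3 -m jog '[[[-0.02,0.02,0],-0.12],[[-0.04,0.04,0.005],-0.25],[[-0.06,0.065,0.01],-0.39],[[-0.085,0.09,0.015],-0.53],[[-0.11,0.115,0.02],-0.67],[[-0.135,0.14,0.025],-0.81],[[-0.155,0.16,0.03],-0.93],[[-0.163,0.172,0.033],-0.97]]'
python3 -m jog '[[[-0.02,0.006,0.01],-0.12],[[-0.05,0.015,0.03],-0.25],[[-0.08,0.024,0.05],-0.39],[[-0.11,0.033,0.08],-0.53],[[-0.145,0.042,0.11],-0.67],[[-0.18,0.052,0.14],-0.83],[[-0.205,0.06,0.167],-0.971],[[-0.205,0.06,0.167],-0.971]]'
python3 - <<'E'
from h import *
st(); plan((.477,-.0177,.0192,1.94)); f=snap("wrist","w14.png"); P=cloud(f)
m=(abs(P[...,0]-.477)<.03)&(abs(P[...,1]+.018)<.07)&(P[...,2]>.03)&(P[...,2]<.07)&(f["img"].max(-1)<70)
print(cv2.minAreaRect((P[m][:,:2]*1000).astype(np.float32)),m.sum(),P[m][:,2].max())
E
```

```text
clock: 49.85
tool_pos: [0.6096, -0.042, 0.201]
ee_rot: [[0.556, -0.831, -0.001], [-0.831, -0.556, 0.0], [-0.001, 0.001, -1.0]]
ft_force: [0.1, -0.0, 0.0]
opening: 0.0502
clock: 50.65
tool_pos: [0.5397, -0.0299, 0.1914]
ee_rot: [[0.89, -0.456, -0.001], [-0.456, -0.89, 0.0], [-0.001, 0.0, -1.0]]
ft_force: [0.0, 0.2, 0.6]
opening: 0.0505
clock: 51.45
tool_pos: [0.4764, -0.0178, 0.1408]
ee_rot: [[0.999, 0.033, -0.002], [0.033, -0.999, 0.0], [-0.002, -0.0, -1.0]]
ft_force: [0.4, 0.6, -0.6]
opening: 0.0505
t 51.45 [ 0.4764 -0.0178  0.1408] yaw 1.92 F [ 0.4  0.6 -0.6] op 0.0505
-> [ 0.477  -0.0177  0.0192] 1.9 : shift [0.0019, -0.0004, 0.4053] turn -0.0007  (122 mm)
((478.5346374511719, -16.13852310180664), (11.077136993408203, 89.66946411132812), 1.7329283952713013) 1209 0.05114730135250581
```

```bash
python3 -m jog '[[[0.002,0,0.06],0],[[0.002,0,0.14],0],[[0.002,0,0.22],0],[[0.002,0,0.3],0],[[0.002,0,0.36],0],[[0.002,0,0.395],0],[[0.002,0,0.405],0],[[0.002,0,0.405],0]]'
python3 -m jog '[[[0,0,0],0],[[0,0,0],0],[[0,0,0],0],[[0,0,0],0],[[0,0,0],0],[[0,0,0],0],[[0,0,0],0],[[0,0,0],0]]' 0 90
python3 -m jog '[[[0,0,-0.02],0],[[0,0,-0.06],0],[[0,0,-0.12],0],[[0,0,-0.2],0],[[0,0,-0.29],0],[[0,0,-0.37],0],[[0,0,-0.42],0],[[0,0,-0.43],0]]'
python3 - <<'E'
from h import *
st(); plan((.6779,-.0199,.15,4.5))
E
```

```text
clock: 52.3
tool_pos: [0.4783, -0.018, 0.0202]
ee_rot: [[0.999, 0.033, 0.0], [0.033, -0.999, -0.0], [0.0, 0.0, -1.0]]
ft_force: [0.2, 0.3, 1.2]
opening: 0.0498
clock: 53.1
tool_pos: [0.4781, -0.018, 0.0209]
ee_rot: [[0.999, 0.034, 0.001], [0.034, -0.999, -0.0], [0.001, 0.0, -1.0]]
ft_force: [-2.0, 1.1, 9.0]
opening: 0.0102
clock: 53.9
tool_pos: [0.4783, -0.018, 0.1513]
ee_rot: [[0.999, 0.034, 0.003], [0.034, -0.999, -0.001], [0.003, 0.001, -1.0]]
ft_force: [-0.8, -0.6, -4.1]
opening: 0.0106
t 53.90 [ 0.4783 -0.018   0.1513] yaw 1.94 F [-0.8 -0.6 -4.1] op 0.0106
-> [ 0.6779 -0.0199  0.15  ] 4.5 : shift [0.6647, 0.029, 0.0045] turn -0.0853  (200 mm)
```

```bash
python3 -m jog '[[[0.05,0.002,0],-0.01],[[0.14,0.006,0],-0.02],[[0.25,0.011,0],-0.035],[[0.37,0.016,0],-0.05],[[0.48,0.021,0],-0.065],[[0.58,0.025,0],-0.08],[[0.64,0.028,0],-0.085],[[0.662,0.029,0],-0.085]]'
python3 -m jog '[[[0,0,0.03],0],[[0,0,0.06],0],[[0,0,0.09],0],[[0,0,0.11],0],[[0,0,0.12],0],[[0,0,0.12],0],[[0,0,0.12],0],[[0,0,0.12],0]]'
python3 - <<'E'
from h import *
st(); plan((.6779,-.0199,.0785,4.5)); f=snap("wrist","w15.png",scale=1.2)
E
```

```text
clock: 54.7
tool_pos: [0.6775, -0.0199, 0.1478]
ee_rot: [[0.997, 0.078, -0.001], [0.078, -0.997, 0.0], [-0.001, -0.0, -1.0]]
ft_force: [-0.7, -0.1, -3.5]
opening: 0.0102
clock: 55.5
tool_pos: [0.6768, -0.0199, 0.1135]
ee_rot: [[0.997, 0.078, 0.001], [0.078, -0.997, -0.0], [0.001, 0.0, -1.0]]
ft_force: [-0.9, 0.4, -3.5]
opening: 0.0104
t 55.50 [ 0.6768 -0.0199  0.1135] yaw 4.49 F [-0.9  0.4 -3.5] op 0.0104
-> [ 0.6779 -0.0199  0.0785] 4.5 : shift [0.0035, 0.0002, 0.1168] turn -0.0003  (35 mm)
```

View pics/w15.png

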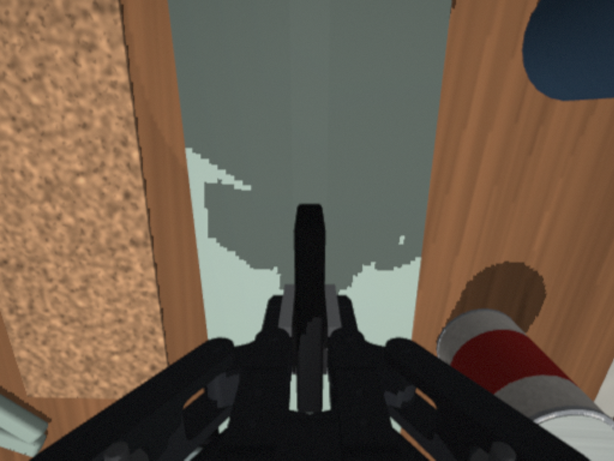

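The cover is held straight over the rack; its holes are out of this view. I'll lower it in stages while watching the force.

```bash
python3 -m jog '[[[0.003,0,0.01],0],[[0.003,0,0.025],0],[[0.003,0,0.04],0],[[0.003,0,0.055],0],[[0.003,0,0.07],0],[[0.003,0,0.085],0],[[0.003,0,0.09],0],[[0.003,0,0.09],0]]'
python3 -m jog '[[[0,0,0.006],0],[[0,0,0.012],0],[[0,0,0.018],0],[[0,0,0.022],0],[[0,0,0.026],0],[[0,0,0.029],0],[[0,0,0.029],0],[[0,0,0.029],0]]'
```

```text
clock: 56.35
tool_pos: [0.6775, -0.0198, 0.0857]
ee_rot: [[0.997, 0.078, -0.0], [0.078, -0.997, -0.0], [-0.0, -0.0, -1.0]]
ft_force: [-0.0, 0.2, -4.0]
opening: 0.0106
clock: 57.15
tool_pos: [0.6776, -0.0198, 0.079]
ee_rot: [[0.997, 0.078, 0.001], [0.078, -0.997, -0.0], [0.001, 0.0, -1.0]]
ft_force: [-5.3, 0.6, 10.6]
opening: 0.0106
```

```bash
python3 -m jog '[[[0,0,-0.005],0],[[0,0,-0.005],0],[[0,0,-0.005],0],[[0,0,-0.005],0],[[0,0,-0.005],0],[[0,0,-0.02],0],[[0,0,-0.06],0],[[0,0,-0.12],0]]' 60
python3 -m jog '[[[-0.02,0,-0.05],0],[[-0.05,0,-0.12],0],[[-0.1,0,-0.2],0],[[-0.15,0,-0.3],0],[[-0.2,0,-0.4],0],[[-0.2,0,-0.48],0],[[-0.2,0,-0.52],0],[[-0.2,0,-0.52],0]]' 100
python3 - <<'E'
from h import *
st(); f=snap("wrist","w16.png",scale=1.2); g=snap("scene","s16.png",scale=1.5); d=snap("side","d16.png",scale=1.5)
a=np.radians(4.5)
for n,F in(("w",f),("s",g),("d",d)):
    P=cloud(F); hsv=cv2.cvtColor(F["img"],cv2.COLOR_BGR2HSV); D=P-np.array([.678,-.019,0]); x=D[...,0]*np.cos(a)+D[...,1]*np.sin(a); y=-D[...,0]*np.sin(a)+D[...,1]*np.cos(a)
    m=(abs(x)<.05)&(abs(y)<.175)&(P[...,2]>.055)&(P[...,2]<.08)&(abs(x)>.012)
    c=np.linalg.lstsq(np.c_[x[m],y[m],np.ones(m.sum())],P[m][:,2],rcond=None)[0]
    print(n,m.sum(),"plane slope x,y, z0",c,"z at y=-.17..+.17",[round(float(np.median(P[m&(abs(y-v)<.02)][:,2])),4) for v in(-.15,-.07,0,.07,.15) if (m&(abs(y-v)<.02)).any()])
E
```

```text
clock: 57.95
tool_pos: [0.6773, -0.0198, 0.1138]
ee_rot: [[0.997, 0.078, -0.001], [0.078, -0.997, 0.0], [-0.001, -0.0, -1.0]]
ft_force: [0.8, -0.0, 0.7]
opening: 0.0513
clock: 58.75
tool_pos: [0.618, -0.0246, 0.2713]
ee_rot: [[0.997, 0.078, 0.003], [0.078, -0.997, -0.001], [0.003, 0.001, -1.0]]
ft_force: [0.6, -0.1, -0.2]
opening: 0.0854
t 58.75 [ 0.618  -0.0246  0.2713] yaw 4.49 F [ 0.6 -0.1 -0.2] op 0.0854
w 16469 plane slope x,y, z0 [0.0016 0.0008 0.0693] z at y=-.17..+.17 [0.0692, 0.0692, 0.0693, 0.0693, 0.0694]
s 2075 plane slope x,y, z0 [-0.0014 -0.0022  0.0684] z at y=-.17..+.17 [0.0687, 0.0684, 0.0684, 0.0683, 0.068]
d 918 plane slope x,y, z0 [0.0007 0.     0.0687] z at y=-.17..+.17 [0.0687, 0.0687, 0.0685, 0.0689, 0.0688]
```

View pics/s16.png

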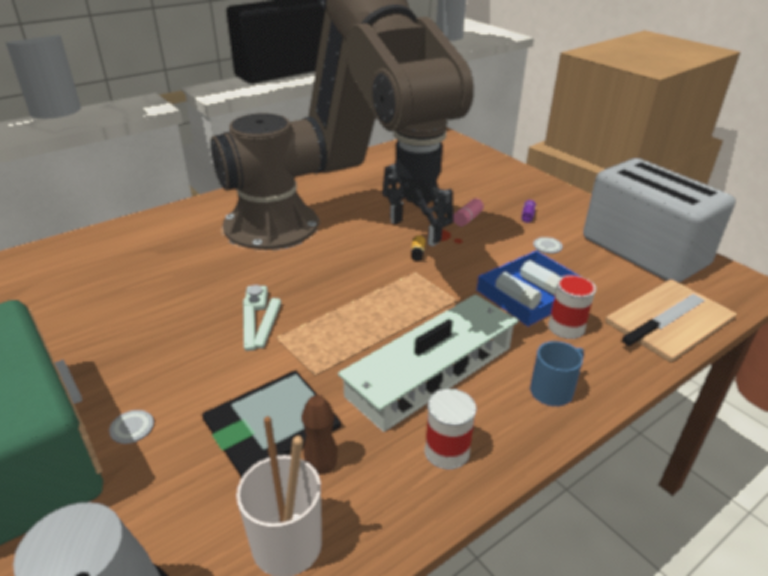

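The cover is flush: the plane fit gives z about 68.5 mm with no tilt, the same as at the start, and the pin shows in the hole at (366,385). The other things are where they were, and the arm is clear. Handing in.

```bash
python3 -c "
from bench import robot
print(robot.close_job())"
```

```text
the job is handed in; nothing more can be done
None
```

The job is done and handed in at about 59 s of the 210 s allowed; the hand-in gives no verdict. I laid the cover on the mat and moved the two empties from bays 0 and 1 into the tray. I then pressed the yellow jar home in bay 2 and the red jar in bay 1, and put the cover back over both pins.

**Last checks**
- **Jars:** before the cover went back, both jar tops measured about 48 mm, with x extents within about 1 mm of ±48 mm. The gripper had stopped at the height of the base, at about 31 N.
- **Cover:** its top is level at 68–69 mm in all three cameras, as at the start, and the arm is clear of it.
- **Other things:** in the last scene picture they stand where they were.

**What went wrong or is less certain**
- **Yellow jar:** it was knocked about 10 cm aside just before my first grasp, which closed on nothing. I found it again and gripped it on the second try.
- **Side contact:** going down for the bay 0 empty, a finger briefly pressed sideways with about 20 N, probably against the rack's cheek, under the 40 N limit.
- **Jars not seen:** I saw no green or brown full jar in either the scene or the side view, so I took them as absent.

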